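# Pack stone jars and send the carton into the bay

## Robot

A 6-joint arm with a two-finger parallel gripper is mounted at the origin on the work surface. World frame = base frame: x ahead of the robot, y to its left, z up, the work surface at z = 0. Lengths are in mm, angles in rad, forces in N, time in s.
With the tool pointing down it reaches from about 375 to 925 mm from the base axis. Payload 5.7 kg.
Tool frame: the origin (TCP) lies midway between the tips of the shut fingers; the grasp point (between the pads) lies 19 mm behind it; z points along the fingers, y is the line along which they close (so a half turn about z gives the same grasp; the last joint's range is limited). The gripper opens to 85 mm and grips with 20 to 120 N. Pads are 22 mm wide; open, the fingers measure 114 mm over their backs; the gripper's body (76 mm by 85 mm) begins 54 mm behind the grasp point. The pads swing forward as they close: fully open they stand 13 mm farther back than shut.
Start: joints at [-1.225, 0.359, 1.51, -0, 1.272, -0.115], TCP at [266.78, -537.394, 231.267] pointing down, gripper open.
Joint ranges: [-2.97, 2.97], [-1.01, 2.36], [0.21, 2.38], [-0.96, 4.11], [0.2, 2.71], [-2.98, 2.98]. Speed limits (rad/s): [2.39, 2.39, 3.14, 3.14, 3.14, 3.14].

## Interface

Orientations are given as [roll, pitch, yaw] about the fixed x, y, z axes, in that order (R = Rz(yaw) Ry(pitch) Rx(roll)).
In Python, from rig import monitor, eyes, env gives the robot as it stands.
- The arm moves only by the tool play_rows, never from a script. Its argument "moves" is a list that holds one entry, the list of rows, each a list of 7 numbers: the opening, from 0 (shut) to 1 (fully open), then the shift along the tool's x, y, z in units of 300 mm (1.0 is 300 mm), then the turn, a rotation vector about the tool's x, y, z in units of 180 degrees (1.0 is 180 degrees). In form: [[[gripper, dx, dy, dz, ax, ay, az], ...]]. A call has 1 to 8 rows; each row is the pose to reach, as a shift and turn from the pose commanded when the call began, along the tool's axes at that moment, turning the shorter way round; what a row does not reach only later rows make up. A row lasts 1/12 s, in which the tool goes at most 41.7 mm and 7.16 degrees, less where a joint would pass 70% of its speed; a pose out of reach is approached as far as the arm can. A call with a number of a shift or a turn outside -1 to 1 is refused whole. A call with a gripper value outside its range is refused whole. The fingers move at their own pace and stop on an object; "force" is the grip in N (left out, the last holds). Time passes only in rows, so rows that repeat a pose let the fingers close. It gives the time, the measured TCP pose, the force, the opening and the grip force at its end, in the units of the state.
- monitor.get_obs(): the state, without advancing time (a new reading comes with each control period).
- eyes.read_camera(name): name is "scene" or "top" or "wrist"; returns a dict with "frame" (384x512x3 uint8, red, green, blue), "camera_matrix" (3x3 intrinsics, pixels), "dist_coeffs" ([k1, k2, p1, p2, k3] as OpenCV has them; the pictures are not rectified), "world_to_cam" (4x4, takes a point from world to camera coordinates). Camera axes: x right, y down, z forward; pixel columns grow to the right and rows downward; lengths in mm; the calibration is good to about 2 mm. A picture is of the moment at which its call begins. There is no depth.
- env.sign_off(): hands the job in; it is judged then, once.
The state is a dict: "t": time; "qpos": joint angles; "dq": joint speeds; "tau": joint torques, N m; "tool_pos": TCP position; "orientation": TCP orientation; "force": force on the tool from outside, world axes, zero at the start; "ft_torque": the same for the moment, N m; "gripper_width": finger opening in mm; "grasp_force": force on a finger pad.
Only numpy, scipy, OpenCV 4.12 (cv2) and the standard library are available. Lean on these libraries where they do the work, as an engineer would, in place of code of your own. Each camera call takes 0.05 s, during which the arm holds its last target. There are 200 camera calls.

## Task

Get this order of square stone jars away: stand every jar that is on the bench, the toppled ones included, upright in the cardboard carton and press each lid fully home while the carton waits at the loading end of the roller track. Then push the carton along the rollers into the yellow bay until it is home against the end stop, jars still upright in it. Leave everything else on the bench where it is, and do not lift or tip the carton.

Things in the scene. Friction and masses are not known exactly. Their poses are not given: they have to be found in the camera images.
- track: Roller track fixed to the bench; 14 free-turning steel rollers, tops 47 mm above the bench. Origin on the bench surface; x across, y along the track: +y the open loading end, -y the yellow bay. Aluminium rails span y -350 to +270 mm, 62 mm high, 148 mm apart inside, 172 mm over all. About 2 N rolls a loaded carton; it stays where left.
- bay_stop (a point): Point on the yellow bay's stop plate, at the middle of its face, on track x = 0, y = -340 mm, 80 mm above the bench (plate top 105 mm). Axes as the track's. The bay runs 280 mm from it along +y between yellow guards 85 mm high, 152 mm apart. A carton fully home touches the stop: its centre is then at track y = -200 mm.
- carton: Open cardboard carton, 140 (x) x 280 (y) x 50 mm high, walls and floor 4 mm, 0.2 kg, standing on the rollers at the loading end, its y along the track's y. Origin at the centre of its underside. Room for four jars in a row along y (centres about 70 mm apart).
- jar_plum: Square stone jar, dark plum with veins, 48 x 48 mm, 60 mm high without its lid, about 0.17 kg. Origin at the centre of its underside, z up through the lid. Found toppled, lying on one of its flat sides on the bench.
- lid_plum (a joint): Lid of that jar: a plate 44 x 44 x 8 mm with a round knob 18 mm across and 12 mm high, on a cork plug, sliding down the jar's z axis, m: 0 = 8 mm proud (a cork ring shows; knob top 88 mm above the jar's underside), 0.008 = pressed fully home (plate on the jar's rim, knob top at 80 mm). Moves at about 5 N of downward push, stays where left and cannot come off.
- jar_green: Square stone jar, dark green with veins, 48 x 48 mm, 60 mm high without its lid, about 0.17 kg. Origin at the centre of its underside, z up through the lid. Found toppled, lying on one of its flat sides on the bench.
- lid_green (a joint): Lid of that jar: a plate 44 x 44 x 8 mm with a round knob 18 mm across and 12 mm high, on a cork plug, sliding down the jar's z axis, m: 0 = 8 mm proud (a cork ring shows; knob top 88 mm above the jar's underside), 0.008 = pressed fully home (plate on the jar's rim, knob top at 80 mm). Moves at about 5 N of downward push, stays where left and cannot come off.
- jar_rose: Square stone jar, rose pink with veins, 48 x 48 mm, 60 mm high without its lid, about 0.17 kg. Origin at the centre of its underside, z up through the lid. Found standing on the bench; it may be absent.
- lid_rose (a joint): Lid of that jar: a plate 44 x 44 x 8 mm with a round knob 18 mm across and 12 mm high, on a cork plug, sliding down the jar's z axis, m: 0 = 8 mm proud (a cork ring shows; knob top 88 mm above the jar's underside), 0.008 = pressed fully home (plate on the jar's rim, knob top at 80 mm). Moves at about 5 N of downward push, stays where left and cannot come off.
- jar_cream: Square stone jar, cream with veins, 48 x 48 mm, 60 mm high without its lid, about 0.17 kg. Origin at the centre of its underside, z up through the lid. Found standing on the bench; it may be absent.
- lid_cream (a joint): Lid of that jar: a plate 44 x 44 x 8 mm with a round knob 18 mm across and 12 mm high, on a cork plug, sliding down the jar's z axis, m: 0 = 8 mm proud (a cork ring shows; knob top 88 mm above the jar's underside), 0.008 = pressed fully home (plate on the jar's rim, knob top at 80 mm). Moves at about 5 N of downward push, stays where left and cannot come off.
- lamp: Small black video lamp, 75 x 55 x 26 mm, loose, not part of the order. Origin at the centre of its underside.
- tape: Roll of white tape lying flat, 72 mm across, 24 mm high, loose, not part of the order. Origin at the centre of its underside.
- bowl: Marble bowl, 90 mm across, 40 mm high, loose, not part of the order. Origin at the centre of its underside.
- holder: Rose stone candle holder, 60 mm across, 75 mm high, loose, not part of the order. Origin at the centre of its underside.
- sample: Green stone sample slab, 60 x 80 x 14 mm, loose, not part of the order. Origin at the centre of its underside.
- candle: Cream pillar candle, 60 mm across, 70 mm high, loose, not part of the order. Origin at the centre of its underside.
- urn: Round stone urn with pointed lid, 80 mm across, 125 mm high, loose, not part of the order. Origin at the centre of its underside.

How it is judged (in metres and radians):
On the way, in this order (a step that is already met when the one before it is completed fails the run):
1. every jar stands in the carton with its lid pressed home while the carton is still in the loading half, out of the bay (its centre at track y > 0) (z of jar_plum in the frame of carton between -0.004 and 0.012 m and x of jar_plum in the frame of carton between -0.066 and 0.066 m and y of jar_plum in the frame of carton between -0.136 and 0.136 m and angle between each of jar_plum, jar_green, jar_rose, jar_cream's own z axis and vertical below 0.12 rad and value of joint each of lid_plum, lid_green, lid_rose, lid_cream above 0.006 m and z of jar_green in the frame of carton between -0.004 and 0.012 m and x of jar_green in the frame of carton between -0.066 and 0.066 m and y of jar_green in the frame of carton between -0.136 and 0.136 m and z of jar_rose in the frame of carton between -0.004 and 0.012 m and x of jar_rose in the frame of carton between -0.066 and 0.066 m and y of jar_rose in the frame of carton between -0.136 and 0.136 m and z of jar_cream in the frame of carton between -0.004 and 0.012 m and x of jar_cream in the frame of carton between -0.066 and 0.066 m and y of jar_cream in the frame of carton between -0.136 and 0.136 m and y of carton in the frame of track above 0 m), for 0.2 s.
2. the carton is home in the bay, within 8 mm of the stop (y of carton in the frame of track below -0.192 m), for 0.2 s.
At the end, for the whole second after the job is handed in: Every jar present stands upright (within 7 degrees) on the carton's floor, each lid pressed at least 6 of its 8 mm; the carton rests on the rollers within 8 mm of the bay's end stop (z of jar_plum in the frame of carton between -0.004 and 0.012 m and x of jar_plum in the frame of carton between -0.066 and 0.066 m and y of jar_plum in the frame of carton between -0.136 and 0.136 m and angle between each of jar_plum, jar_green, jar_rose, jar_cream's own z axis and vertical below 0.12 rad and value of joint each of lid_plum, lid_green, lid_rose, lid_cream above 0.006 m and z of jar_green in the frame of carton between -0.004 and 0.012 m and x of jar_green in the frame of carton between -0.066 and 0.066 m and y of jar_green in the frame of carton between -0.136 and 0.136 m and z of jar_rose in the frame of carton between -0.004 and 0.012 m and x of jar_rose in the frame of carton between -0.066 and 0.066 m and y of jar_rose in the frame of carton between -0.136 and 0.136 m and z of jar_cream in the frame of carton between -0.004 and 0.012 m and x of jar_cream in the frame of carton between -0.066 and 0.066 m and y of jar_cream in the frame of carton between -0.136 and 0.136 m and y of carton in the frame of track below -0.192 m and z of carton in the frame of track between 0.04 and 0.054 m and angle between carton's own z axis and vertical below 0.06 rad); the robot touches nothing.
It fails at once if another thing on the bench is shifted by more than 4 cm or toppled (distance of any of lamp, tape, bowl, holder, sample, candle, urn from where it was at the start of the episode above 0.04 m or angle between any of lamp, tape, bowl, holder, sample, candle, urn's own z axis and vertical above 0.5 rad).
It fails at once if the carton is lifted off the rollers or tipped (angle between carton's own z axis and vertical above 0.25 rad or z of carton in the frame of track above 0.075 m).
Of jar_rose, jar_cream only 1 to 2 are there at a start; the rules pass over those that are not, and their reading is None.
At some moment in a run one of jar_plum, jar_green, jar_rose, jar_cream may be knocked a few centimetres aside while the robot is not near it.
It also fails if it takes over 210 s, if anything falls off the work surface, if the arm or the gripper's body presses on something with over 40 N, if the wrist force passes 120 N, or if a joint passes its speed limit or range.

## Working session

There is one attempt and no reset: what is moved stays moved. The work goes in short steps, Python scripts to look and compute and a tool call to move; the robot and the scene stay as the last step left them, time stands still between calls to the robot, and variables do not carry over. Pictures are saved under pics/ and viewed, at most 14 in all, crops included, and the job is handed in when it is done.

Besides the shell and the picture viewer there is one more tool, called after "Emit:" by a JSON object that holds its "name" and its "arguments", one argument or row to a line. play_rows: Moves the arm, as the interface text tells. Its arguments: {"type":"object","properties":{"moves":{"type":"array"},"force":{"type":"number"}},"required":["moves"]}

```bash
ls; mkdir -p pics; python3 - <<'E'
from rig import monitor, eyes, env
import cv2, numpy as np
print(monitor.get_obs())
for n in("scene","top","wrist"):
    r=eyes.read_camera(n); cv2.imwrite(f"pics/{n}0.png",r["frame"][:,:,::-1])
    print(n,r["camera_matrix"],r["dist_coeffs"],np.round(r["world_to_cam"],4))
E
```

```text
pics
{'t': 0.0, 'qpos': array([-1.22507114e+00,  3.59490878e-01,  1.51147041e+00,  3.62970205e-05,
        1.27246197e+00, -1.15082790e-01]), 'dq': array([ 0.00120749,  0.00082055, -0.00039598,  0.00086844, -0.00039708,
       -0.00021276]), 'tau': array([ 1.95168250e-03, -5.27609110e+01, -2.78621507e+01, -2.96625676e-04,
        1.31259364e-02,  1.03293067e-05]), 'tool_pos': array([ 266.58326398, -536.75963156,  230.44752588]), 'orientation': array([-3.13977814e+00, -2.44651402e-04,  4.60797051e-01]), 'force': array([-0.51548922, -0.7336272 , -1.08760691]), 'ft_torque': array([-0.02717485,  0.0099468 ,  0.00623397]), 'grasp_force': 0.0, 'gripper_width': 85.68520372906657}
scene [[359.48236745   0.         253.45887271]
 [  0.         359.48236745 191.62421141]
 [  0.           0.           1.        ]] [-0.01346537  0.          0.          0.          0.        ] [[ 2.6580000e-01  9.6380000e-01  1.9100000e-02 -1.5447900e+02]
 [ 7.1710000e-01 -1.8450000e-01 -6.7210000e-01 -3.6439810e+02]
 [-6.4430000e-01  1.9230000e-01 -7.4020000e-01  1.4059931e+03]
 [ 0.0000000e+00  0.0000000e+00  0
[... 191 characters left out ...]
        0.          0.        ] [[ 1.600000e-03 -1.000000e+00  2.200000e-03  2.591900e+00]
 [-9.947000e-01 -1.800000e-03 -1.025000e-01  5.653276e+02]
 [ 1.025000e-01 -2.100000e-03 -9.947000e-01  9.670787e+02]
 [ 0.000000e+00  0.000000e+00  0.000000e+00  1.000000e+00]]
wrist [[310.38862367   0.         253.9683288 ]
 [  0.         310.38862367 192.6454939 ]
 [  0.           0.           1.        ]] [-0.02903756  0.          0.          0.          0.        ] [[ 4.448000e-01 -8.957000e-01 -1.400000e-03 -5.982676e+02]
 [-8.651000e-01 -4.300000e-01  2.585000e-01 -3.432910e+01]
 [-2.321000e-01 -1.137000e-01 -9.660000e-01  3.773675e+02]
 [ 0.000000e+00  0.000000e+00  0.000000e+00  1.000000e+00]]
```

View pics/top0.png

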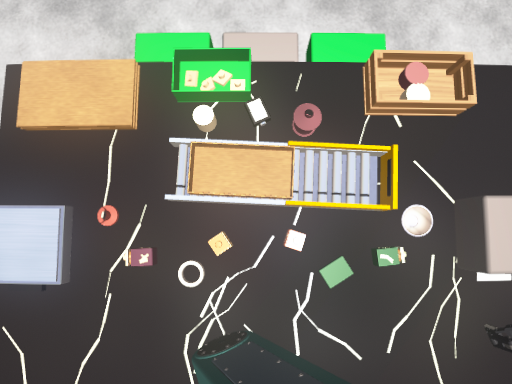

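View pics/scene0.png

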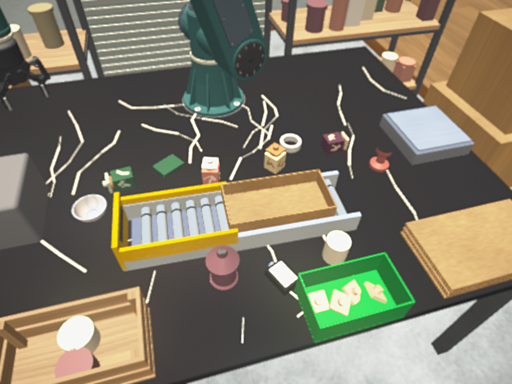

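The top view shows all four jars: plum lying at (140,257), green lying at (390,256), cream standing at (220,243) and rose standing at (295,240). The carton is at (240,170) and the yellow bay on the right, around (345,177). The scene view agrees. I'll enlarge it next and write the ray helpers.

```bash
cat > h.py <<'E'
from rig import monitor, eyes, env
import cv2, numpy as np
from scipy.spatial.transform import Rotation as R
def ray(r,uv):
    p=cv2.undistortPoints(np.array(uv,float).reshape(-1,1,2),r["camera_matrix"],r["dist_coeffs"])[:,0]
    W=np.array(r["world_to_cam"]); Rm=W[:3,:3]; c=-Rm.T@W[:3,3]
    return c,np.c_[p,np.ones(len(p))]@Rm
def plane(r,uv,z):
    c,d=ray(r,uv); return c+d*((z-c[2])/d[:,2])[:,None]
def proj(r,P):
    W=np.array(r["world_to_cam"]); rv=cv2.Rodrigues(W[:3,:3])[0]
    return cv2.projectPoints(np.array(P,float).reshape(-1,1,3),rv,W[:3,3],r["camera_matrix"],r["dist_coeffs"])[0][:,0]
def tri(r1,u1,r2,u2):
    c1,d1=ray(r1,u1);c2,d2=ray(r2,u2);d1=d1[0];d2=d2[0]
    s=np.linalg.lstsq(np.c_[d1,-d2],c2-c1,rcond=None)[0]
    a=c1+s[0]*d1;b=c2+s[1]*d2; return (a+b)/2,np.linalg.norm(a-b)
def move(target,rpy=None):
    o=monitor.get_obs(); Q=R.from_euler('xyz',o["orientation"])
    print("shift/300",np.round(Q.inv().apply(np.array(target)-o["tool_pos"])/300,3))
    if rpy is not None: print("turn/pi",np.round((Q.inv()*R.from_euler('xyz',rpy)).as_rotvec()/np.pi,3))
E
python3 - <<'E'
from h import *
im=cv2.imread("pics/top0.png")
a=cv2.resize(im[225:295,110:310],None,fx=4,fy=4,interpolation=cv2.INTER_CUBIC)
b=cv2.resize(im[225:295,300:440],None,fx=4,fy=4,interpolation=cv2.INTER_CUBIC)
b=np.hstack([b,np.zeros((280,240,3),np.uint8)])
cv2.imwrite("pics/c1.png",np.vstack([a,b]))
r=eyes.read_camera("top")
print(plane(r,[(140,257),(220,243),(295,240),(390,256)],60).round())
# rail tops: corners of near/far rails
print(plane(r,[(169,140),(395,146),(167,198),(395,208)],62).round())
E
```

```text
[[ 388.  326.   60.]
 [ 427.  110.   60.]
 [ 435.  -93.   60.]
 [ 392. -351.   60.]]
[[ 711.  256.   62.]
 [ 695. -375.   62.]
 [ 548.  256.   62.]
 [ 522. -368.   62.]]
```

View pics/c1.png

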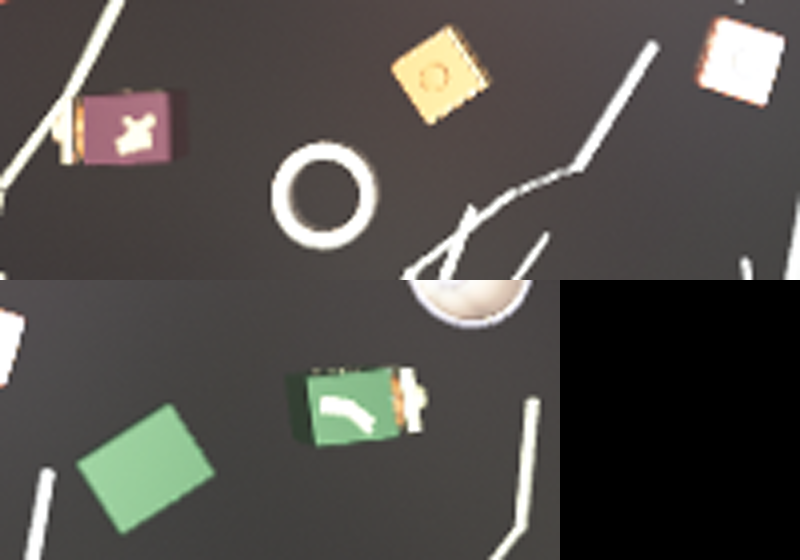

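```bash
python3 - <<'E'
import cv2
im=cv2.imread("pics/top0.png")
cv2.imwrite("pics/c2.png",cv2.resize(im[130:218,160:410],None,fx=3.2,fy=3.2,interpolation=cv2.INTER_CUBIC))
E
```

```text
(no output)
```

View pics/c2.png

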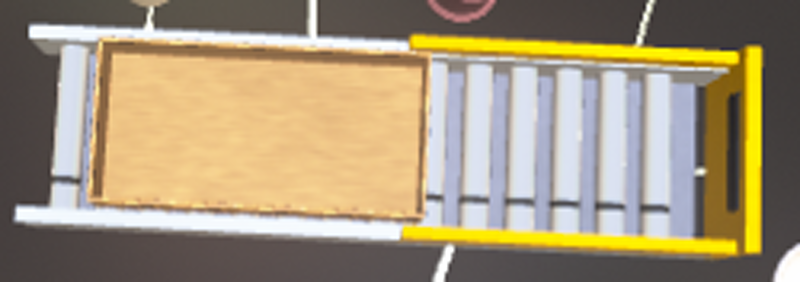

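The enlarged crops show the plum body top face at about x 130–153, y 248–266, with its knob to the left (+y). The green body is at about x 377–400, y 247–266, with its knob to the right (-y). The cream and rose lids are sharp squares. The carton rim corners are near (190,142), (294,147), (293,198) and (188,194).

```bash
python3 - <<'E'
from h import *
r=eyes.read_camera("top")
def rep(n,c,s,off,z):
    p=plane(r,np.array(c,float)/s+np.array(off),z)[:,:2]
    e=np.diff(np.r_[p,p[:1]],axis=0)
    print(n,p.mean(0).round(1),"len",np.linalg.norm(e,axis=1).round(1),"ang",np.degrees(np.arctan2(e[:,1],e[:,0])).round(1))
rep("plum",[(82,93),(170,91),(172,164),(80,165)],4,(110,225),48)
rep("green",[(307,97),(398,87),(400,157),(317,164)],4,(300,225),48)
rep("cream",[(391,68),(447,26),(487,82),(431,124)],4,(110,225),76)
rep("rose",[(722,17),(784,40),(766,106),(703,85)],4,(110,225),76)
rep("carton",[(97,38),(430,55),(425,218),(88,204)],3.2,(160,130),97)
rep("rails",[(30,26),(738,58),(738,248),(14,215)],3.2,(160,130),62)
print("stop top",plane(r,np.array([(744,46),(737,250)])/3.2+np.array((160,130)),105).round(1))
h,t,w=eyes.read_camera("scene"),r,0
E
```

```text
plum [387.1 326.1] len [61.  49.5 63.5 48.9] ang [ -88.3 -176.8   91.1    0.2]
green [ 389.2 -352.4] len [64.  47.7 58.  45.9] ang [-84.1 179.8  94.3   7.2]
cream [425.4 108.7] len [46.3 45.7 46.1 45.6] ang [ -52.9 -143.9  126.9   36.4]
rose [434.3 -93.8] len [44.  45.3 44.  46.8] ang [-110.3  164.1   71.7  -16. ]
carton [620.1  52. ] len [278.9 136.7 277.6 139.7] ang [-92.9 177.7  87.7  -1.7]
rails [619.7 -50.2] len [618.  166.1 620.5 165.6] ang [-92.5 177.8  87.5  -3.1]
stop top [[ 689.3 -351.7  105. ]
 [ 518.9 -339.2  105. ]]
```

```bash
cat >> h.py <<'E'
def tool(yaw,tilt):  # yaw deg of tool-down pose, then tilt deg about tool y
    return R.from_euler('xyz',[np.pi,0,np.radians(yaw)])*R.from_euler('y',tilt,degrees=True)
def chain(*ts,start=None):
    """ts: (xyz TCP, Rotation); prints each call's shift & turn, from the one before"""
    o=monitor.get_obs(); p,Q=(o["tool_pos"],R.from_euler('xyz',o["orientation"])) if start is None else start
    for t,q in ts:
        t=np.array(t,float); s=Q.inv().apply(t-p); w=(Q.inv()*q).as_rotvec()
        print(np.r_[s/300,w/np.pi].round(3).tolist(),"rows",round(max(np.linalg.norm(s)/41.7,np.degrees(np.linalg.norm(w))/7.16),1))
        p,Q=t,q
E
python3 - <<'E'
from h import *
q=tool(94,50); z=q.apply([0,0,1]); print(z)
G=np.array([389.2,-352.4,27]); t=G+19*z
chain((t-110*z,q),(t,q),(t+[0,0,150],q))
E
```

```text
[-0.05343656  0.7641784  -0.64278761]
[0.551, -0.155, 0.485, 0.163, 0.244, -0.35] rows 11.5
[-0.0, -0.0, 0.367, 0.0, 0.0, 0.0] rows 2.6
[0.383, 0.0, -0.321, 0.0, 0.0, 0.0] rows 3.6
```

Emit:
{"name": "play_rows", "arguments": {
  "moves": [
    [[1, 0.551, -0.155, 0.3, 0.163, 0.244, -0.35], [1, 0.551, -0.155, 0.3, 0.163, 0.244, -0.35], [1, 0.551, -0.155, 0.3, 0.163, 0.244, -0.35], [1, 0.551, -0.155, 0.3, 0.163, 0.244, -0.35], [1, 0.551, -0.155, 0.3, 0.163, 0.244, -0.35], [1, 0.551, -0.155, 0.3, 0.163, 0.244, -0.35], [1, 0.551, -0.155, 0.3, 0.163, 0.244, -0.35], [1, 0.551, -0.155, 0.3, 0.163, 0.244, -0.35]]
  ]
}}

```text
t: 0.97
tool_pos: [394.2, -422.1, 141.2]
orientation: [-3.005, -0.617, 1.216]
force: [-0.3, -0.2, -0.2]
gripper_width: 85.8
grasp_force: 0.0
```

```bash
python3 - <<'E'
from h import *
r=eyes.read_camera("top"); cv2.imwrite("pics/t1.png",r["frame"][:,:,::-1])
print(plane(r,[(402,220),(433,220),(417,205),(417,237)],40).round())
q=tool(94,50); z=q.apply([0,0,1]); print(z)
G=np.array([389.2,-352.4,27]); t=G+19*z
chain((t-110*z,q),(t,q))
print(monitor.get_obs()["qpos"].round(2),monitor.get_obs()["tool_pos"].round())
E
```

```text
[[ 490. -396.   40.]
 [ 489. -485.   40.]
 [ 532. -440.   40.]
 [ 442. -437.   40.]]
[-0.05343656  0.7641784  -0.64278761]
[-0.099, 0.018, 0.146, 0.049, 0.072, -0.103] rows 3.4
[-0.0, -0.0, 0.367, 0.0, 0.0, 0.0] rows 2.6
[-1.14  0.71  1.32  0.31  1.67 -0.9 ] [ 394. -424.  139.]
```

Emit:
{"name": "play_rows", "arguments": {
  "moves": [
    [[1, -0.1, 0.018, 0.146, 0.049, 0.072, -0.103], [1, -0.1, 0.018, 0.146, 0.049, 0.072, -0.103], [1, -0.1, 0.018, 0.146, 0.049, 0.072, -0.103], [1, -0.1, 0.018, 0.146, 0.049, 0.072, -0.103], [1, -0.1, 0.018, 0.146, 0.049, 0.072, -0.103], [1, -0.1, 0.018, 0.146, 0.049, 0.072, -0.103]]
  ]
}}

```text
t: 1.52
tool_pos: [394.0, -421.2, 87.1]
orientation: [-3.129, -0.866, 1.62]
force: [-0.6, 0.6, 0.1]
gripper_width: 85.2
grasp_force: 0.0
```

```bash
python3 - <<'E'
from h import *
r=eyes.read_camera("wrist"); cv2.imwrite("pics/w1.png",r["frame"][:,:,::-1])
q=tool(94,50); z=q.apply([0,0,1])
G=np.array([389.2,-352.4,27]); t=G+19*z
chain((t,q)); print(monitor.get_obs()["qpos"].round(2))
E
```

```text
[-0.005, -0.001, 0.37, 0.001, 0.002, -0.004] rows 2.7
[-1.13  0.92  1.15  0.3   1.89 -1.21]
```

View pics/w1.png

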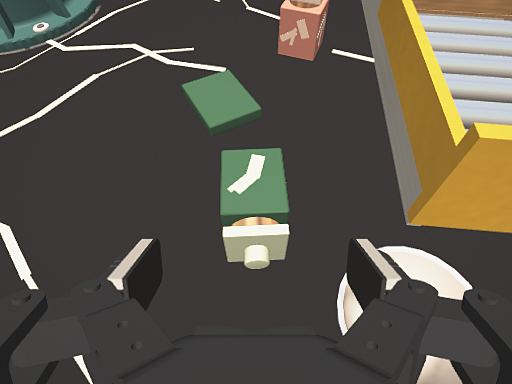

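The wrist view shows the green jar centred between the open fingers at about (255,190), knob toward the gripper. The bowl sits clear behind the right finger.

Emit:
{"name": "play_rows", "arguments": {
  "moves": [
    [[1, -0.005, 0, 0.12, 0, 0, -0.004], [1, -0.005, 0, 0.24, 0, 0, -0.004], [1, -0.005, 0, 0.33, 0, 0, -0.004], [1, -0.005, 0, 0.37, 0, 0, -0.004], [1, -0.005, 0, 0.37, 0, 0, -0.004]]
  ]
}}

```text
t: 1.98
tool_pos: [387.4, -335.0, 15.2]
orientation: [3.14, -0.869, 1.641]
force: [0.9, 0.7, -0.1]
gripper_width: 85.5
grasp_force: 0.0
```

Emit:
{"name": "play_rows", "arguments": {
  "moves": [
    [[0, 0, 0, 0, 0, 0, 0], [0, 0, 0, 0, 0, 0, 0], [0, 0, 0, 0, 0, 0, 0], [0, 0, 0, 0, 0, 0, 0], [0, 0, 0, 0, 0, 0, 0], [0, 0, 0, 0, 0, 0, 0], [0, 0, 0, 0, 0, 0, 0], [0, 0, 0, 0, 0, 0, 0]]
  ],
  "force": 40
}}

```text
t: 2.65
tool_pos: [388.8, -339.8, 16.0]
orientation: [3.135, -0.864, 1.645]
force: [0.4, -4.3, 6.9]
gripper_width: 47.7
grasp_force: 37.8
```

```bash
python3 - <<'E'
from h import *
o=monitor.get_obs(); print(o)
p=o["tool_pos"]; Q=R.from_euler('xyz',o["orientation"])
C=np.array([620.1,52]);Y=np.array([.045,.999]); s=C-105*Y
qf=tool(87.4,-40); z=qf.apply([0,0,1]); G=np.r_[s+3*Y,82]; t=G+19*z; print(G,t)
chain((p+[0,0,190],Q),(t+[0,0,120],qf),(t,qf))
E
```

```text
{'t': 2.65, 'qpos': array([-1.08446978,  0.93360474,  1.36396172,  0.31770211,  1.65760942,
       -1.26461284]), 'dq': array([-1.20416372e-03,  8.70232662e-04,  5.03211015e-04, -1.08287091e-04,
       -2.38435654e-05,  2.25130773e-04]), 'tau': array([  1.42176591, -66.43823862, -11.63193494,   1.53587256,
         3.96143585,  -0.09201191]), 'tool_pos': array([ 388.80181604, -339.84061317,   15.9878175 ]), 'orientation': array([ 3.13464579, -0.86366453,  1.64451459]), 'force': array([ 0.36782062, -4.27452961,  6.85390518]), 'ft_torque': array([-0.18347607,  0.15009665,  0.09883695]), 'grasp_force': 37.825968861579895, 'gripper_width': 47.6688877168727}
[615.51  -49.898  82.   ] [614.95598343 -62.09839219  67.44515558]
[0.481, 0.003, -0.411, 0.0, 0.0, 0.0] rows 4.6
[0.517, 0.815, 0.706, -0.002, -0.497, 0.04] rows 12.5
[0.257, -0.0, 0.306, 0.0, 0.0, 0.0] rows 2.9
```

Emit:
{"name": "play_rows", "arguments": {
  "moves": [
    [[0, 0.05, 0, -0.04, 0, 0, 0], [0, 0.16, 0, -0.137, 0, 0, 0], [0, 0.27, 0, -0.23, 0, 0, 0], [0, 0.37, 0, -0.32, 0, 0, 0], [0, 0.48, 0, -0.41, 0, 0, 0], [0, 0.48, 0, -0.41, 0, 0, 0]]
  ]
}}

```text
t: 3.15
tool_pos: [389.2, -341.1, 211.1]
orientation: [3.128, -0.857, 1.65]
force: [0.3, -0.0, -1.1]
gripper_width: 47.6
grasp_force: 39.2
```

Emit:
{"name": "play_rows", "arguments": {
  "moves": [
    [[0, 0.04, 0.063, 0.054, 0, -0.038, 0.003], [0, 0.08, 0.126, 0.108, 0, -0.076, 0.006], [0, 0.12, 0.188, 0.162, 0, -0.115, 0.009], [0, 0.16, 0.25, 0.217, 0, -0.153, 0.012], [0, 0.2, 0.314, 0.271, 0, -0.191, 0.015], [0, 0.24, 0.376, 0.325, 0, -0.23, 0.018], [0, 0.278, 0.438, 0.38, 0, -0.268, 0.021], [0, 0.278, 0.438, 0.38, 0, -0.268, 0.021]]
  ]
}}

```text
t: 3.82
tool_pos: [512.4, -178.3, 195.6]
orientation: [-3.121, -0.022, 1.592]
force: [-1.3, 1.3, -2.3]
gripper_width: 47.7
grasp_force: 39.2
```

```bash
cat >> h.py <<'E'
C=np.array([620.1,52.]);Y=np.array([.045,.999])
E
python3 - <<'E'
from h import *
o=monitor.get_obs(); print(o["qpos"].round(2),o["gripper_width"],o["grasp_force"])
s=C-105*Y
qf=tool(87.4,-40); z=qf.apply([0,0,1]); G=np.r_[s+3*Y,82]; t=G+19*z
chain((t+[0,0,120],qf),(t,qf))
E
```

```text
[-0.47  0.33  1.66  0.01  1.19 -0.49] 47.73943793937255 39.21586453914642
[0.379, 0.351, 0.028, 0.001, -0.229, 0.023] rows 5.8
[0.257, -0.0, 0.306, 0.0, 0.0, 0.0] rows 2.9
```

Emit:
{"name": "play_rows", "arguments": {
  "moves": [
    [[0, 0.06, 0.06, 0.005, 0, -0.038, 0.003], [0, 0.12, 0.12, 0.01, 0, -0.076, 0.007], [0, 0.19, 0.175, 0.015, 0, -0.115, 0.011], [0, 0.25, 0.234, 0.02, 0, -0.153, 0.015], [0, 0.316, 0.293, 0.024, 0, -0.191, 0.019], [0, 0.379, 0.351, 0.028, 0.001, -0.229, 0.023], [0, 0.379, 0.351, 0.028, 0.001, -0.229, 0.023], [0, 0.379, 0.351, 0.028, 0.001, -0.229, 0.023]]
  ]
}}

```text
t: 4.48
tool_pos: [613.2, -70.5, 182.9]
orientation: [-3.129, 0.696, 1.527]
force: [-0.3, -1.0, -1.6]
gripper_width: 47.6
grasp_force: 39.3
```

```bash
python3 - <<'E'
from h import *
o=monitor.get_obs(); print(o["qpos"].round(2),o["tool_pos"],o["gripper_width"],o["grasp_force"])
s=C-105*Y
qf=tool(87.4,-40); z=qf.apply([0,0,1]); G=np.r_[s+3*Y,82]; t=G+19*z
chain((t+[0,0,45],qf),(t,qf))
r=eyes.read_camera("top"); w=eyes.read_camera("scene")
cv2.imwrite("pics/a1.png",np.hstack([cv2.resize(r["frame"][120:270,90:420],(400,182)),cv2.resize(w["frame"][100:300,80:400],(400,250))[:182]])[:,:,::-1])
cv2.imwrite("pics/s1.png",cv2.resize(w["frame"][100:280,80:400],(800,450),interpolation=cv2.INTER_CUBIC)[:,:,::-1])
E
```

```text
[ 0.16  0.56  1.53 -0.71  1.3   0.49] [613.23749221 -70.47036967 182.87737195] 47.600604540947124 39.31201994419098
[0.172, 0.006, 0.162, -0.004, -0.001, 0.0] rows 1.7
[0.096, -0.0, 0.115, 0.0, 0.0, 0.0] rows 1.1
```

View pics/s1.png

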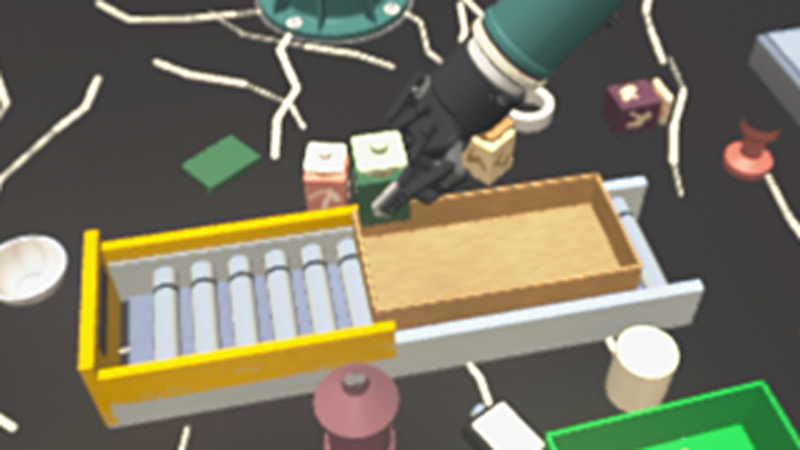

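The green jar hangs upright over the carton's -y slot at crop (380,175), and the carton hasn't moved. Lowering it now.

Emit:
{"name": "play_rows", "arguments": {
  "moves": [
    [[0, 0.06, 0.006, 0.055, -0.004, 0, 0], [0, 0.12, 0.006, 0.11, -0.004, 0, 0], [0, 0.172, 0.006, 0.162, -0.004, 0, 0], [0, 0.2, 0.006, 0.195, -0.004, 0, 0], [0, 0.224, 0.006, 0.224, -0.004, 0, 0], [0, 0.24, 0.006, 0.243, -0.004, 0, 0], [0, 0.252, 0.006, 0.257, -0.004, 0, 0], [0, 0.258, 0.006, 0.264, -0.004, 0, 0]]
  ]
}}

```text
t: 5.25
tool_pos: [614.7, -65.8, 75.7]
orientation: [3.134, 0.697, 1.517]
force: [0.1, 0.3, -1.7]
gripper_width: 47.3
grasp_force: 38.3
```

```bash
python3 - <<'E'
from h import *
o=monitor.get_obs(); print(o["qpos"].round(2),o["tool_pos"],o["force"],o["orientation"])
s=C-105*Y
qf=tool(87.4,-40); z=qf.apply([0,0,1]); G=np.r_[s+3*Y,82]; t=G+19*z
print(t); chain((t+[0,0,2],qf))
E
```

```text
[ 0.16  0.7   1.59 -0.76  1.15  0.65] [614.73795609 -65.83447145  75.72246421] [ 0.06564195  0.3175192  -1.68634123] [3.13384853 0.69654076 1.51651083]
[614.95598343 -62.09839219  67.44515558]
[0.023, -0.0, 0.008, 0.001, -0.0, -0.002] rows 0.2
```

Emit:
{"name": "play_rows", "arguments": {
  "moves": [
    [[0, 0.012, 0, 0.002, 0, 0, 0], [0, 0.018, 0, 0.004, 0, 0, 0], [0, 0.023, 0, 0.008, 0, 0, 0], [0, 0.023, 0, 0.008, 0, 0, 0]]
  ]
}}

```text
t: 5.58
tool_pos: [615.4, -61.7, 71.2]
orientation: [3.133, 0.699, 1.517]
force: [-2.0, -0.4, 5.3]
gripper_width: 47.4
grasp_force: 39.1
```

```bash
python3 - <<'E'
from h import *
o=monitor.get_obs(); print(o["tool_pos"],o["force"],o["orientation"])
w=eyes.read_camera("scene")
cv2.imwrite("pics/s2.png",cv2.resize(w["frame"][130:280,180:400],(800,545),interpolation=cv2.INTER_CUBIC)[:,:,::-1])
E
```

```text
[615.42496865 -61.66200196  71.15584925] [-2.04975626 -0.41497599  5.26839463] [3.13293342 0.69896186 1.51738423]
```

View pics/s2.png

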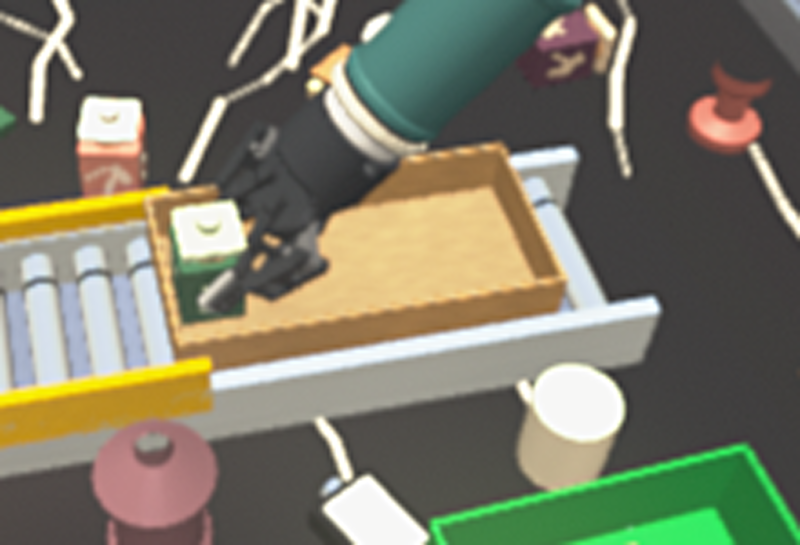

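The green jar stands on the carton floor at the -y end and contact is felt. Next I release, back out and re-measure the plum jar.

Emit:
{"name": "play_rows", "arguments": {
  "moves": [
    [[1, 0, 0, 0, 0, 0, 0], [1, 0, 0, 0, 0, 0, 0], [1, 0, 0, 0, 0, 0, 0], [1, 0, 0, 0, 0, 0, 0], [1, 0, 0, -0.02, 0, 0, 0], [1, 0, 0, -0.1, 0, 0, 0], [1, 0, 0, -0.2, 0, 0, 0], [1, 0, 0, -0.3, 0, 0, 0]]
  ]
}}

```text
t: 6.3
tool_pos: [616.7, -3.3, 139.1]
orientation: [3.136, 0.697, 1.518]
force: [0.8, 0.5, 0.4]
gripper_width: 85.5
grasp_force: 0.0
```

Emit:
{"name": "play_rows", "arguments": {
  "moves": [
    [[1, 0, 0, -0.1, 0, 0, 0], [1, 0, 0, -0.2, 0, 0, 0], [1, 0, 0, -0.25, 0, 0, 0], [1, 0, 0, -0.25, 0, 0, 0]]
  ]
}}

```text
t: 6.63
tool_pos: [621.5, 47.2, 199.4]
orientation: [3.126, 0.694, 1.515]
force: [0.9, 0.0, -0.1]
gripper_width: 85.8
grasp_force: 0.0
```

```bash
python3 - <<'E'
from h import *
o=monitor.get_obs(); print(o["tool_pos"],o["force"],o["orientation"],o["gripper_width"])
r=eyes.read_camera("top"); im=r["frame"][:,:,::-1].copy(); cv2.imwrite("pics/t2.png",im)
hsv=cv2.cvtColor(im,cv2.COLOR_BGR2HSV)
x0,y0=115,235; m=cv2.inRange(hsv[y0:285,x0:170],(140,50,50),(179,255,255))
cs=cv2.findContours(m,cv2.RETR_EXTERNAL,cv2.CHAIN_APPROX_NONE)[0]; c=max(cs,key=cv2.contourArea)
b=cv2.boxPoints(cv2.minAreaRect(c))+[x0,y0]; print(b.round(1)); p=plane(r,b,48)[:,:2];print(p.mean(0),p.round())
q=tool(91.5,-50); z=q.apply([0,0,1]); G=np.array([387.1,326.1,27]); t=G+19*z
chain((t-110*z+[0,0,60],q),(t-110*z,q),(t,q))
cv2.imwrite("pics/t2c.png",cv2.resize(im[120:290,110:310],(800,680))[:600])
E
```

```text
[621.47755678  47.17391586 199.38666173] [ 0.89451422  0.02960049 -0.13724943] [3.12620551 0.69440509 1.51509652] 85.75094650535996
[[131. 248.]
 [156. 248.]
 [156. 266.]
 [131. 266.]]
[387.32301313 320.58375277] [[411. 356.]
 [412. 287.]
 [363. 285.]
 [363. 354.]]
[0.973, -0.839, -0.596, -0.014, -0.056, -0.018] rows 10.2
[0.153, -0.0, 0.129, 0.0, 0.0, 0.0] rows 1.4
[-0.0, -0.0, 0.367, 0.0, 0.0, 0.0] rows 2.6
```

View pics/t2c.png

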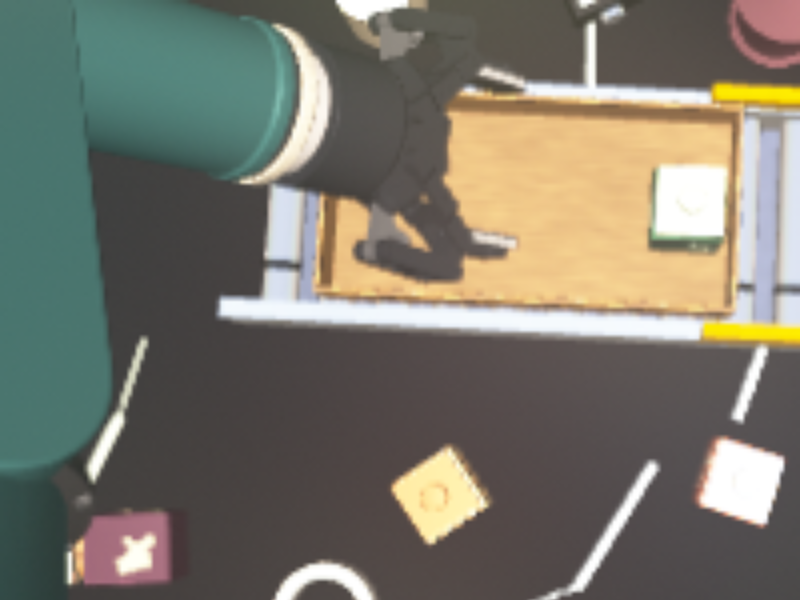

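The top view shows the green jar upright at the carton's -y end, and plum, cream and rose where they were. Now the plum jar.

Emit:
{"name": "play_rows", "arguments": {
  "moves": [
    [[1, 0.12, -0.12, -0.07, 0, -0.056, -0.018], [1, 0.22, -0.21, -0.14, 0, -0.056, -0.018], [1, 0.32, -0.29, -0.2, 0, -0.056, -0.018], [1, 0.42, -0.37, -0.26, 0, -0.056, -0.018], [1, 0.51, -0.45, -0.32, 0, -0.056, -0.018], [1, 0.61, -0.53, -0.37, 0, -0.056, -0.018], [1, 0.7, -0.61, -0.43, 0, -0.056, -0.018], [1, 0.79, -0.69, -0.49, 0, -0.056, -0.018]]
  ]
}}

```text
t: 7.35
tool_pos: [432.4, 318.2, 155.2]
orientation: [-3.085, 0.874, 1.605]
force: [1.0, -0.4, -0.9]
gripper_width: 85.3
grasp_force: 0.0
```

Emit:
{"name": "play_rows", "arguments": {
  "moves": [
    [[1, 0.08, -0.07, -0.05, 0, 0, 0], [1, 0.17, -0.14, -0.1, 0, 0, 0], [1, 0.18, -0.15, -0.105, 0, 0, 0], [1, 0.18, -0.15, -0.105, 0, 0, 0]]
  ]
}}

```text
t: 7.68
tool_pos: [387.2, 377.7, 135.2]
orientation: [-3.084, 0.874, 1.609]
force: [1.0, -0.5, -0.1]
gripper_width: 85.5
grasp_force: 0.0
```

```bash
python3 - <<'E'
from h import *
o=monitor.get_obs(); print(o["tool_pos"],o["orientation"],o["qpos"].round(2))
r=eyes.read_camera("top");print(plane(r,[(107,215)],40).round())
q=tool(91.5,-50); z=q.apply([0,0,1]); G=np.array([387.1,326.1,28]); t=G+19*z
chain((t-110*z,q),(t,q)); print(t)
w=eyes.read_camera("wrist"); cv2.imwrite("pics/w2.png",w["frame"][:,:,::-1])
E
```

```text
[387.2406939  377.73959995 135.23375784] [-3.0842325  0.8742906  1.6089941] [ 0.94  0.82  1.26 -0.46  1.82  1.  ]
[[502. 430.  40.]]
[0.168, -0.005, 0.057, -0.015, 0.001, 0.002] rows 1.3
[-0.0, -0.0, 0.367, 0.0, 0.0, 0.0] rows 2.6
[387.48100141 311.55014316  15.78703542]
```

View pics/w2.png

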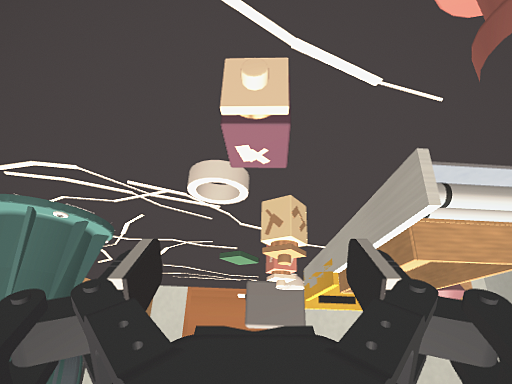

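The wrist view shows the plum jar centred between the fingers at about (255,115), with the tape and cream beyond it. Approaching.

Emit:
{"name": "play_rows", "arguments": {
  "moves": [
    [[1, 0.1, -0.005, 0.03, -0.015, 0, 0.002], [1, 0.168, -0.005, 0.057, -0.015, 0, 0.002], [1, 0.168, -0.005, 0.16, -0.015, 0, 0.002], [1, 0.168, -0.005, 0.28, -0.015, 0, 0.002], [1, 0.168, -0.005, 0.38, -0.015, 0, 0.002], [1, 0.168, -0.005, 0.424, -0.015, 0, 0.002], [1, 0.168, -0.005, 0.424, -0.015, 0, 0.002]]
  ]
}}

```text
t: 8.37
tool_pos: [382.1, 307.2, 16.2]
orientation: [-3.137, 0.877, 1.594]
force: [0.1, -0.2, -0.0]
gripper_width: 85.4
grasp_force: 0.0
```

Emit:
{"name": "play_rows", "arguments": {
  "moves": [
    [[0, 0, 0, 0, 0, 0, 0], [0, 0, 0, 0, 0, 0, 0], [0, 0, 0, 0, 0, 0, 0], [0, 0, 0, 0, 0, 0, 0], [0, 0, 0, 0, 0, 0, 0], [0, 0, 0, 0, 0, 0, 0], [0, 0, 0, 0, 0, 0, 0], [0, 0, 0, 0, 0, 0, 0]]
  ],
  "force": 40
}}

```text
t: 9.03
tool_pos: [383.9, 313.9, 18.0]
orientation: [3.136, 0.87, 1.592]
force: [2.3, 2.8, 6.7]
gripper_width: 47.3
grasp_force: 41.9
```

```bash
python3 - <<'E'
from h import *
o=monitor.get_obs(); print(o["tool_pos"],o["orientation"],o["gripper_width"],o["force"])
p=o["tool_pos"]; Q=R.from_euler('xyz',o["orientation"])
# rebuild jar centre from measured pose
s=C+105*Y; qf=tool(87.4,40); z=qf.apply([0,0,1])
dax=np.array([387.48,311.55,15.79])-p; print("tcp err",dax)
t=np.r_[s-4*Y,84]+19*z; print(t)
chain((p+[0,0,190],Q),(t+[0,0,120],qf))
E
```

```text
[383.88256083 313.94513874  17.99645353] [3.13593714 0.87018057 1.59160179] 47.32869260345004 [2.32346928 2.77134018 6.6704309 ]
tcp err [ 3.59743917 -2.39513874 -2.20645353]
[625.19901657 165.09939219  69.44515558]
[-0.484, 0.002, -0.408, 0.0, 0.0, 0.0] rows 4.6
[-0.283, 0.791, 0.436, 0.003, 0.499, 0.025] rows 12.6
```

Emit:
{"name": "play_rows", "arguments": {
  "moves": [
    [[0, -0.05, 0, -0.04, 0, 0, 0], [0, -0.16, 0, -0.137, 0, 0, 0], [0, -0.27, 0, -0.23, 0, 0, 0], [0, -0.37, 0, -0.32, 0, 0, 0], [0, -0.48, 0, -0.41, 0, 0, 0], [0, -0.48, 0, -0.41, 0, 0, 0]]
  ]
}}

```text
t: 9.53
tool_pos: [384.0, 316.3, 213.0]
orientation: [3.129, 0.865, 1.585]
force: [0.7, -0.4, -1.0]
gripper_width: 47.6
grasp_force: 41.6
```

Emit:
{"name": "play_rows", "arguments": {
  "moves": [
    [[0, -0.022, 0.061, 0.034, 0, 0.038, 0.002], [0, -0.044, 0.122, 0.067, 0, 0.076, 0.004], [0, -0.066, 0.183, 0.1, 0, 0.115, 0.006], [0, -0.088, 0.243, 0.134, 0, 0.153, 0.008], [0, -0.109, 0.304, 0.168, 0, 0.191, 0.01], [0, -0.13, 0.365, 0.2, 0.001, 0.23, 0.012], [0, -0.152, 0.426, 0.235, 0.001, 0.268, 0.014], [0, -0.152, 0.426, 0.235, 0.001, 0.268, 0.014]]
  ]
}}

```text
t: 10.2
tool_pos: [516.7, 227.1, 196.9]
orientation: [3.12, 0.025, 1.545]
force: [-0.2, -0.8, -1.2]
gripper_width: 47.4
grasp_force: 41.6
```

```bash
python3 - <<'E'
from h import *
o=monitor.get_obs(); print(o["qpos"].round(2),o["tool_pos"],o["gripper_width"],o["grasp_force"])
s=C+105*Y; qf=tool(87.4,40); z=qf.apply([0,0,1]); t=np.r_[s-4*Y,84]+19*z
chain((t+[0,0,120],qf),(t+[0,0,20],qf))
E
```

```text
[ 0.31  0.34  1.64 -0.03  1.16  0.35] [516.65668647 227.1394659  196.92018614] 47.44168391567802 41.63169622421265
[-0.197, 0.366, 0.038, 0.004, 0.23, 0.008] rows 5.8
[-0.214, -0.0, 0.255, 0.0, 0.0, 0.0] rows 2.4
```

Emit:
{"name": "play_rows", "arguments": {
  "moves": [
    [[0, -0.033, 0.061, 0.006, 0, 0.038, 0.001], [0, -0.066, 0.122, 0.013, 0, 0.077, 0.003], [0, -0.1, 0.183, 0.019, 0, 0.115, 0.004], [0, -0.13, 0.244, 0.025, 0, 0.153, 0.005], [0, -0.164, 0.305, 0.032, 0, 0.192, 0.007], [0, -0.197, 0.366, 0.038, 0.004, 0.23, 0.008], [0, -0.197, 0.366, 0.038, 0.004, 0.23, 0.008], [0, -0.197, 0.366, 0.038, 0.004, 0.23, 0.008]]
  ]
}}

```text
t: 10.87
tool_pos: [621.5, 170.2, 185.2]
orientation: [-3.131, -0.693, 1.525]
force: [-0.3, 0.2, -1.3]
gripper_width: 47.7
grasp_force: 41.9
```

```bash
python3 - <<'E'
from h import *
o=monitor.get_obs(); print(o["qpos"].round(2),o["tool_pos"],o["gripper_width"],o["orientation"])
s=C+105*Y; qf=tool(87.4,40); z=qf.apply([0,0,1]); t=np.r_[s-4*Y,84]+19*z
chain((t+[0,0,12],qf))
E
```

```text
[-0.22  0.52  1.6   0.72  1.26 -0.49] [621.46472323 170.21417863 185.24157254] 47.695784087219344 [-3.13085584 -0.69306148  1.52461781]
[-0.234, 0.016, 0.255, -0.003, 0.002, -0.0] rows 2.5
```

Emit:
{"name": "play_rows", "arguments": {
  "moves": [
    [[0, -0.06, 0.016, 0.055, 0, 0, 0], [0, -0.12, 0.016, 0.12, 0, 0, 0], [0, -0.18, 0.016, 0.18, 0, 0, 0], [0, -0.21, 0.016, 0.225, 0, 0, 0], [0, -0.234, 0.016, 0.255, 0, 0, 0], [0, -0.234, 0.016, 0.255, 0, 0, 0], [0, -0.234, 0.016, 0.255, 0, 0, 0]]
  ]
}}

```text
t: 11.45
tool_pos: [625.1, 168.6, 84.9]
orientation: [-3.137, -0.694, 1.534]
force: [0.1, 0.2, -0.8]
gripper_width: 47.8
grasp_force: 41.7
```

```bash
python3 - <<'E'
from h import *
o=monitor.get_obs(); print(o["tool_pos"],o["force"],o["orientation"])
s=C+105*Y; qf=tool(87.4,40); z=qf.apply([0,0,1]); t=np.r_[s-4*Y,84]+19*z; print(t)
chain((t+[0,0,1],qf))
E
```

```text
[625.09485682 168.60995461  84.93826044] [ 0.10378897  0.1996968  -0.81802806] [-3.13694505 -0.69380617  1.53383281]
[625.19901657 165.09939219  69.44515558]
[-0.04, 0.001, 0.03, -0.003, 0.001, 0.002] rows 0.4
```

Emit:
{"name": "play_rows", "arguments": {
  "moves": [
    [[0, -0.018, 0, 0.008, 0, 0, 0], [0, -0.027, 0, 0.016, 0, 0, 0], [0, -0.034, 0, 0.024, 0, 0, 0], [0, -0.038, 0, 0.028, 0, 0, 0], [0, -0.04, 0, 0.03, 0, 0, 0], [0, -0.04, 0, 0.03, 0, 0, 0]]
  ]
}}

```text
t: 11.95
tool_pos: [625.3, 163.9, 69.9]
orientation: [-3.138, -0.693, 1.533]
force: [0.0, -0.8, -1.0]
gripper_width: 47.6
grasp_force: 41.7
```

Emit:
{"name": "play_rows", "arguments": {
  "moves": [
    [[1, 0, 0, 0, 0, 0, 0], [1, 0, 0, 0, 0, 0, 0], [1, 0, 0, 0, 0, 0, 0], [1, 0, 0, 0, 0, 0, 0], [1, 0, 0, -0.02, 0, 0, 0], [1, 0, 0, -0.1, 0, 0, 0], [1, 0, 0, -0.2, 0, 0, 0], [1, 0, 0, -0.3, 0, 0, 0]]
  ]
}}

```text
t: 12.62
tool_pos: [622.8, 106.1, 139.8]
orientation: [-3.136, -0.694, 1.533]
force: [0.9, -0.4, -0.0]
gripper_width: 85.2
grasp_force: 0.0
```

Emit:
{"name": "play_rows", "arguments": {
  "moves": [
    [[1, 0, 0, -0.1, 0, 0, 0], [1, 0, 0, -0.2, 0, 0, 0], [1, 0, 0, -0.3, 0, 0, 0], [1, 0, 0, -0.3, 0, 0, 0]]
  ]
}}

```text
t: 12.95
tool_pos: [624.7, 44.8, 213.2]
orientation: [3.134, -0.69, 1.537]
force: [2.1, 0.2, 0.7]
gripper_width: 85.2
grasp_force: 0.0
```

```bash
python3 - <<'E'
from h import *
r=eyes.read_camera("top"); im=r["frame"][:,:,::-1].copy(); cv2.imwrite("pics/t3.png",im)
cv2.imwrite("pics/t3c.png",cv2.resize(im[125:275,160:360],(800,600),interpolation=cv2.INTER_CUBIC))
E
```

```text
(no output)
```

View pics/t3c.png

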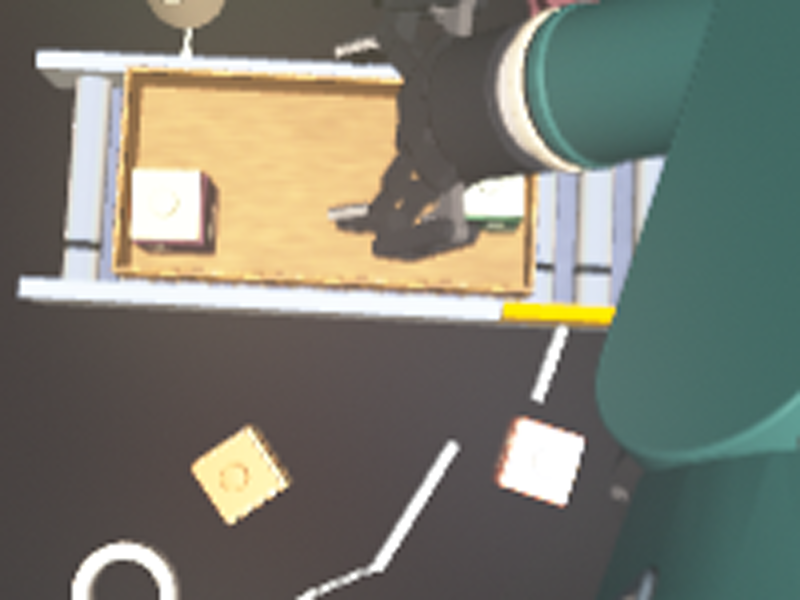

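Plum stands upright at the +y end, at crop (170,205). Cream at (240,475) and rose at (541,460) haven't moved. Next is the rose jar from above.

```bash
python3 - <<'E'
from h import *
r=eyes.read_camera("top")
pl=plane(r,[(202.5,176.2)],127)[0,:2]; print("plum",pl,"along",(pl-C)@Y)
q=tool(72.4,0)
chain(([434.3,-93.8,190],q),([434.3,-93.8,23],q))
E
```

```text
plum [598.81879338 149.49060718] along 96.4354622765284
[-0.422, -0.609, -0.266, -0.03, -0.219, 0.083] rows 5.9
[0.0, -0.0, 0.557, 0.0, 0.0, 0.0] rows 4.0
```

```bash
python3 - <<'E'
from h import *
r=eyes.read_camera("top")
p=plane(r,[(282,170.8),(202.5,176.2)],127)[:,:2]; X=np.array([Y[1],-Y[0]])
print(p,[( (a-C)@X,(a-C)@Y) for a in p])
# carton rim in the t3 crop
print(plane(r,np.array([(127,69),(115,275),(533,293)])/4+[160,125],97))
print(proj(r,[[624.7,44.8,213.2],[620,52,97],[625,157,127]]))
E
```

```text
[[613.15363172 -54.21280187]
 [598.81879338 149.49060718]] [(np.float64(-2.159845825433721), np.float64(-106.41917563990548)), (np.float64(-25.647002732814038), np.float64(96.4354622765284))]
[[695.25167893 184.99212717  97.        ]
 [556.6024913  189.7917332   97.        ]
 [545.20058146 -85.44865782  97.        ]]
[[241.83246812 159.66391106]
 [241.17272965 170.04654936]
 [199.77897836 166.11712805]]
```

Emit:
{"name": "play_rows", "arguments": {
  "moves": [
    [[1, -0.06, -0.1, -0.06, 0, -0.03, 0.01], [1, -0.13, -0.2, -0.1, -0.01, -0.07, 0.03], [1, -0.2, -0.3, -0.14, -0.01, -0.11, 0.04], [1, -0.28, -0.4, -0.19, -0.02, -0.15, 0.06], [1, -0.35, -0.51, -0.23, -0.03, -0.19, 0.07], [1, -0.422, -0.609, -0.266, -0.03, -0.219, 0.083], [1, -0.422, -0.609, -0.266, -0.03, -0.219, 0.083], [1, -0.422, -0.609, -0.266, -0.03, -0.219, 0.083]]
  ]
}}

```text
t: 13.77
tool_pos: [430.8, -90.6, 188.2]
orientation: [-3.135, 0.0, 1.266]
force: [0.4, 0.0, -0.4]
gripper_width: 85.7
grasp_force: 0.0
```

```bash
python3 - <<'E'
from h import *
q=tool(72.4,0)
print(monitor.get_obs()["tool_pos"])
chain(([434.3,-93.8,23],q))
w=eyes.read_camera("wrist"); cv2.imwrite("pics/w3.png",w["frame"][:,:,::-1])
E
```

```text
[430.84756191 -90.6039577  188.19609084]
[-0.007, 0.018, 0.551, -0.002, 0.0, 0.001] rows 4.0
```

View pics/w3.png

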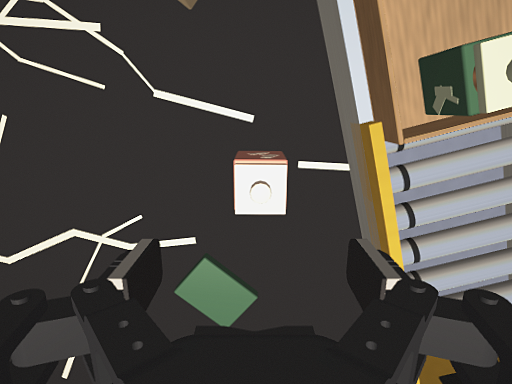

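The wrist view shows the rose jar at (260,188), square to the fingers and a few mm off centre, as computed. Descending and gripping.

Emit:
{"name": "play_rows", "arguments": {
  "moves": [
    [[1, -0.007, 0.018, 0.12, -0.002, 0, 0.001], [1, -0.007, 0.018, 0.24, -0.002, 0, 0.001], [1, -0.007, 0.018, 0.36, -0.002, 0, 0.001], [1, -0.007, 0.018, 0.46, -0.002, 0, 0.001], [1, -0.007, 0.018, 0.53, -0.002, 0, 0.001], [1, -0.007, 0.018, 0.553, -0.002, 0, 0.001], [1, -0.007, 0.018, 0.553, -0.002, 0, 0.001]]
  ]
}}

```text
t: 14.4
tool_pos: [437.1, -95.7, 21.4]
orientation: [-3.14, -0.001, 1.261]
force: [0.1, -0.3, -0.2]
gripper_width: 85.3
grasp_force: 0.0
```

Emit:
{"name": "play_rows", "arguments": {
  "moves": [
    [[0, 0, 0, 0, 0, 0, 0], [0, 0, 0, 0, 0, 0, 0], [0, 0, 0, 0, 0, 0, 0], [0, 0, 0, 0, 0, 0, 0], [0, 0, 0, 0, 0, 0, 0], [0, 0, 0, 0, 0, 0, 0], [0, 0, 0, 0, 0, 0, 0]]
  ],
  "force": 40
}}

```text
t: 14.98
tool_pos: [438.7, -96.5, 24.8]
orientation: [3.136, -0.0, 1.261]
force: [-1.2, -0.2, 7.0]
gripper_width: 47.5
grasp_force: 41.6
```

```bash
python3 - <<'E'
from h import *
o=monitor.get_obs();p=o["tool_pos"];Q=R.from_euler('xyz',o["orientation"]); print(p,o["gripper_width"],o["force"])
s=C-39*Y; qf=tool(87.4,0); u=p+[0,0,150]
chain((u,Q),([*s,u[2]],qf),([*s,p[2]+53],qf))
E
```

```text
[438.67328979 -96.53081944  24.76642906] 47.50884513206077 [-1.2003097  -0.21767202  7.01183924]
[0.0, 0.003, -0.5, 0.0, 0.0, 0.0] rows 3.6
[0.531, 0.459, 0.003, 0.002, 0.0, -0.084] rows 5.0
[0.0, -0.0, 0.323, 0.0, 0.0, 0.0] rows 2.3
```

Emit:
{"name": "play_rows", "arguments": {
  "moves": [
    [[0, 0, 0, -0.1, 0, 0, 0], [0, 0, 0, -0.22, 0, 0, 0], [0, 0, 0, -0.34, 0, 0, 0], [0, 0, 0, -0.45, 0, 0, 0], [0, 0, 0, -0.5, 0, 0, 0]]
  ]
}}

```text
t: 15.4
tool_pos: [439.4, -96.8, 178.1]
orientation: [3.131, 0.0, 1.261]
force: [0.9, 0.2, -1.7]
gripper_width: 48.1
grasp_force: 43.0
```

Emit:
{"name": "play_rows", "arguments": {
  "moves": [
    [[0, 0.09, 0.075, 0, 0, 0, -0.014], [0, 0.18, 0.15, 0, 0, 0, -0.028], [0, 0.27, 0.23, 0, 0, 0, -0.042], [0, 0.36, 0.31, 0, 0, 0, -0.056], [0, 0.45, 0.39, 0, 0, 0, -0.07], [0, 0.51, 0.44, 0, 0, 0, -0.084], [0, 0.531, 0.459, 0, 0, 0, -0.084], [0, 0.531, 0.459, 0, 0, 0, -0.084]]
  ]
}}

```text
t: 16.07
tool_pos: [618.8, 14.6, 174.3]
orientation: [3.137, 0.0, 1.526]
force: [-0.4, -0.8, -1.8]
gripper_width: 47.7
grasp_force: 42.9
```

```bash
python3 - <<'E'
from h import *
o=monitor.get_obs(); print(o["tool_pos"],o["gripper_width"])
s=C-39*Y; qf=tool(87.4,0)
chain(([*s,86],qf),([*s,77],qf))
E
```

```text
[618.75414542  14.58803019 174.27681914] 47.697213124541214
[-0.005, -0.003, 0.294, 0.002, 0.0, 0.0] rows 2.1
[0.0, -0.0, 0.03, 0.0, 0.0, 0.0] rows 0.2
```

Emit:
{"name": "play_rows", "arguments": {
  "moves": [
    [[0, -0.005, -0.003, 0.1, 0.002, 0, 0], [0, -0.005, -0.003, 0.2, 0.002, 0, 0], [0, -0.005, -0.003, 0.27, 0.002, 0, 0], [0, -0.005, -0.003, 0.3, 0.002, 0, 0], [0, -0.005, -0.003, 0.312, 0.002, 0, 0], [0, -0.005, -0.003, 0.32, 0.002, 0, 0], [0, -0.005, -0.003, 0.324, 0.002, 0, 0], [0, -0.005, -0.003, 0.324, 0.002, 0, 0]]
  ]
}}

```text
t: 16.73
tool_pos: [617.3, 11.6, 78.0]
orientation: [-3.141, 0.001, 1.524]
force: [0.1, -0.8, -1.5]
gripper_width: 47.3
grasp_force: 42.9
```

```bash
python3 - <<'E'
from h import *
o=monitor.get_obs(); print(o["tool_pos"],o["gripper_width"],o["force"])
E
```

```text
[617.29956065  11.62807275  78.04245783] 47.30227958577111 [ 0.10747504 -0.76948654 -1.50126069]
```

Emit:
{"name": "play_rows", "arguments": {
  "moves": [
    [[0, 0, 0, 0.004, 0, 0, 0], [0, 0, 0, 0.007, 0, 0, 0], [0, 0, 0, 0.007, 0, 0, 0], [1, 0, 0, 0.007, 0, 0, 0], [1, 0, 0, 0.007, 0, 0, 0], [1, 0, 0, 0.007, 0, 0, 0], [1, 0, 0, 0.007, 0, 0, 0], [1, 0, 0, 0.007, 0, 0, 0]]
  ]
}}

```text
t: 17.4
tool_pos: [616.5, 12.0, 74.7]
orientation: [-3.139, 0.001, 1.524]
force: [0.1, -0.8, 0.0]
gripper_width: 85.2
grasp_force: 0.0
```

Emit:
{"name": "play_rows", "arguments": {
  "moves": [
    [[1, 0, 0, -0.03, 0, 0, 0], [1, 0, 0, -0.1, 0, 0, 0], [1, 0, 0, -0.2, 0, 0, 0], [1, 0, 0, -0.3, 0, 0, 0], [1, 0, 0, -0.4, 0, 0, 0], [1, 0, 0, -0.4, 0, 0, 0]]
  ]
}}

```text
t: 17.9
tool_pos: [621.0, 11.7, 201.9]
orientation: [3.133, 0.001, 1.525]
force: [0.9, 1.3, 1.1]
gripper_width: 85.4
grasp_force: 0.0
```

```bash
python3 - <<'E'
from h import *
o=monitor.get_obs(); print(o["tool_pos"],o["gripper_width"],o["force"])
r=eyes.read_camera("top"); im=r["frame"][:,:,::-1].copy(); cv2.imwrite("pics/t4.png",im)
x0,y0=180,220; h=cv2.cvtColor(im,cv2.COLOR_BGR2HSV)[y0:270,x0:260]
m=cv2.inRange(h,(8,40,150),(35,255,255)); c=max(cv2.findContours(m,0,1)[0],key=cv2.contourArea)
b=cv2.minAreaRect(c); print(b,[p.tolist() for p in plane(r,[np.array(b[0])+[x0,y0]],76)])
q=tool(126.6,0)
chain(([425.4,108.7,190],q))
E
```

```text
[620.95611487  11.72206074 201.9071633 ] 85.39377960843801 [0.85283186 1.27128974 1.05491617]
((40.34614944458008, 15.769229888916016), (6.656403064727783, 9.15255355834961), 56.3099365234375) [[446.47135052052494, 107.31531301326322, 76.0]]
[0.293, -0.662, 0.027, 0.002, 0.001, -0.218] rows 5.5
```

Emit:
{"name": "play_rows", "arguments": {
  "moves": [
    [[1, 0.05, -0.11, 0.005, 0, 0, -0.037], [1, 0.1, -0.22, 0.01, 0, 0, -0.074], [1, 0.15, -0.33, 0.015, 0, 0, -0.11], [1, 0.2, -0.44, 0.02, 0, 0, -0.146], [1, 0.25, -0.55, 0.025, 0, 0, -0.182], [1, 0.293, -0.662, 0.027, 0.002, 0, -0.218], [1, 0.293, -0.662, 0.027, 0.002, 0, -0.218], [1, 0.293, -0.662, 0.027, 0.002, 0, -0.218]]
  ]
}}

```text
t: 18.62
tool_pos: [419.8, 109.5, 186.5]
orientation: [-3.131, -0.005, 2.211]
force: [0.7, -0.2, 0.1]
gripper_width: 85.3
grasp_force: 0.0
```

```bash
python3 - <<'E'
from h import *
o=monitor.get_obs(); print(o["tool_pos"])
w=eyes.read_camera("wrist"); r=eyes.read_camera("top")
a=w["frame"]; b=r["frame"][130:290,160:340]
cv2.imwrite("pics/w4.png",np.hstack([cv2.resize(a,(400,300)),cv2.resize(b,(338,300))])[:,:,::-1])
chain(([425.4,108.7,23],tool(126.6,0)))
E
```

```text
[419.80579089 109.50964658 186.50788577]
[-0.006, 0.01, 0.547, -0.002, -0.001, -0.0] rows 3.9
```

View pics/w4.png

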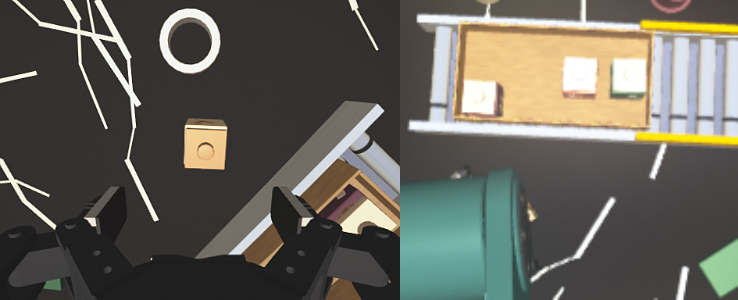

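The wrist half shows the cream jar centred between the fingers at (205,148), and the top half shows plum, rose and green upright in the carton. Grabbing cream.

Emit:
{"name": "play_rows", "arguments": {
  "moves": [
    [[1, -0.006, 0.01, 0.12, -0.002, 0, 0], [1, -0.006, 0.01, 0.24, -0.002, 0, 0], [1, -0.006, 0.01, 0.36, -0.002, 0, 0], [1, -0.006, 0.01, 0.46, -0.002, 0, 0], [1, -0.006, 0.01, 0.52, -0.002, 0, 0], [1, -0.006, 0.01, 0.547, -0.002, 0, 0], [1, -0.006, 0.01, 0.547, -0.002, 0, 0]]
  ]
}}

```text
t: 19.3
tool_pos: [424.5, 108.4, 21.2]
orientation: [-3.137, -0.005, 2.208]
force: [-0.6, -0.9, 0.1]
gripper_width: 85.5
grasp_force: 0.0
```

Emit:
{"name": "play_rows", "arguments": {
  "moves": [
    [[0, 0, 0, 0, 0, 0, 0], [0, 0, 0, 0, 0, 0, 0], [0, 0, 0, 0, 0, 0, 0], [0, 0, 0, 0, 0, 0, 0], [0, 0, 0, 0, 0, 0, 0], [0, 0, 0, 0, 0, 0, 0], [0, 0, 0, 0, 0, 0, 0]]
  ],
  "force": 40
}}

```text
t: 19.88
tool_pos: [426.1, 109.0, 24.4]
orientation: [3.141, -0.001, 2.209]
force: [-0.2, -1.9, 7.5]
gripper_width: 47.9
grasp_force: 41.4
```

```bash
python3 - <<'E'
from h import *
o=monitor.get_obs();p=o["tool_pos"];Q=R.from_euler('xyz',o["orientation"]); print(p,o["gripper_width"],o["force"],o["orientation"])
s=C+28*Y; qf=tool(87.4,0); u=p+[0,0,150]
chain((u,Q),([*s,u[2]],qf))
E
```

```text
[426.09826895 109.04142441  24.38529563] 47.86571729651346 [-0.22744525 -1.87325132  7.47623402] [ 3.14075695e+00 -1.45314437e-03  2.20937416e+00]
[0.001, 0.0, -0.5, 0.0, 0.0, 0.0] rows 3.6
[-0.466, 0.465, -0.0, 0.0, -0.001, 0.218] rows 5.5
```

Emit:
{"name": "play_rows", "arguments": {
  "moves": [
    [[0, 0, 0, -0.1, 0, 0, 0], [0, 0, 0, -0.22, 0, 0, 0], [0, 0, 0, -0.34, 0, 0, 0], [0, 0, 0, -0.45, 0, 0, 0], [0, 0, 0, -0.5, 0, 0, 0]]
  ]
}}

```text
t: 20.3
tool_pos: [427.0, 109.0, 177.6]
orientation: [3.138, 0.0, 2.21]
force: [0.5, 0.6, -2.7]
gripper_width: 47.6
grasp_force: 42.7
```

Emit:
{"name": "play_rows", "arguments": {
  "moves": [
    [[0, -0.077, 0.077, 0, 0, 0, 0.036], [0, -0.155, 0.155, 0, 0, 0, 0.072], [0, -0.233, 0.233, 0, 0, 0, 0.109], [0, -0.31, 0.31, 0, 0, 0, 0.145], [0, -0.39, 0.39, 0, 0, 0, 0.18], [0, -0.466, 0.465, 0, 0, 0, 0.218], [0, -0.466, 0.465, 0, 0, 0, 0.218], [0, -0.466, 0.465, 0, 0, 0, 0.218]]
  ]
}}

```text
t: 20.97
tool_pos: [621.8, 79.2, 172.4]
orientation: [-3.139, -0.001, 1.524]
force: [-0.9, 0.5, -2.4]
gripper_width: 47.5
grasp_force: 42.6
```

```bash
python3 - <<'E'
from h import *
o=monitor.get_obs(); print(o["tool_pos"],o["gripper_width"])
s=C+28*Y; qf=tool(87.4,0)
chain(([*s,77],qf))
r=eyes.read_camera("top"); im=r["frame"][:,:,::-1].copy(); cv2.imwrite("pics/t5.png",im)
# plum knob/lid: bright low-sat block at carton's left end
h=cv2.cvtColor(im,cv2.COLOR_BGR2HSV)[145:205,188:235]; m=cv2.inRange(h,(0,0,215),(179,70,255))
for c in cv2.findContours(m,0,1)[0]:
    if cv2.contourArea(c)>60: b=cv2.minAreaRect(c); print(b, plane(r,[np.array(b[0])+[188,145]],127)[0,:2])
E
```

```text
[621.8199471   79.21854639 172.35749496] 47.532277445792396
[0.002, -0.001, 0.318, -0.001, -0.0, -0.0] rows 2.3
((21.991214752197266, 53.21964645385742), (44.20465087890625, 5.235813617706299), 2.2906100749969482) [542.23402565 129.35099983]
((13.58171272277832, 36.19261169433594), (17.029272079467773, 17.403541564941406), 3.5763344764709473) [585.91118899 151.60268222]
```

Emit:
{"name": "play_rows", "arguments": {
  "moves": [
    [[0, 0.002, -0.001, 0.1, 0, 0, 0], [0, 0.002, -0.001, 0.2, 0, 0, 0], [0, 0.002, -0.001, 0.27, 0, 0, 0], [0, 0.002, -0.001, 0.3, 0, 0, 0], [0, 0.002, -0.001, 0.314, 0, 0, 0], [0, 0.002, -0.001, 0.322, 0, 0, 0], [0, 0.002, -0.001, 0.326, 0, 0, 0], [0, 0.002, -0.001, 0.326, 0, 0, 0]]
  ]
}}

```text
t: 21.68
tool_pos: [620.5, 80.5, 75.7]
orientation: [-3.14, -0.001, 1.525]
force: [-0.5, 0.2, -1.8]
gripper_width: 47.9
grasp_force: 42.7
```

Emit:
{"name": "play_rows", "arguments": {
  "moves": [
    [[0, 0, 0, 0, 0, 0, 0], [1, 0, 0, 0, 0, 0, 0], [1, 0, 0, 0, 0, 0, 0], [1, 0, 0, 0, 0, 0, 0], [1, 0, 0, 0, 0, 0, 0], [1, 0, 0, 0, 0, 0, 0], [1, 0, 0, 0, 0, 0, 0]]
  ]
}}

```text
t: 22.27
tool_pos: [619.9, 80.4, 74.5]
orientation: [-3.138, -0.001, 1.524]
force: [0.1, -0.7, 0.1]
gripper_width: 85.7
grasp_force: 0.0
```

Emit:
{"name": "play_rows", "arguments": {
  "moves": [
    [[0.5, 0, 0, -0.03, 0, 0, 0], [0, 0, 0, -0.1, 0, 0, 0], [0, 0, 0, -0.2, 0, 0, 0], [0, 0, 0, -0.3, 0, 0, 0], [0, 0, 0, -0.4, 0, 0, 0], [0, 0, 0, -0.4, 0, 0, 0]]
  ]
}}

```text
t: 22.77
tool_pos: [624.4, 80.3, 201.7]
orientation: [3.134, -0.002, 1.525]
force: [1.8, -0.0, 0.3]
gripper_width: 12.1
grasp_force: 0.0
```

```bash
python3 - <<'E'
from h import *
o=monitor.get_obs(); print(o["tool_pos"],o["gripper_width"],o["force"])
r=eyes.read_camera("top"); w=eyes.read_camera("scene")
cv2.imwrite("pics/t6.png",r["frame"][:,:,::-1]); cv2.imwrite("pics/s6.png",w["frame"][:,:,::-1])
b=cv2.resize(r["frame"][135:210,180:310],(520,300),interpolation=cv2.INTER_CUBIC); a=cv2.resize(w["frame"][140:240,200:370],(510,300),interpolation=cv2.INTER_CUBIC)
cv2.imwrite("pics/v6.png",np.vstack([b[:,:510],a])[:,:,::-1])
E
```

```text
[624.39650663  80.33869244 201.71342214] 12.099597841846137 [ 1.76984024 -0.02829969  0.27935   ]
```

View pics/v6.png

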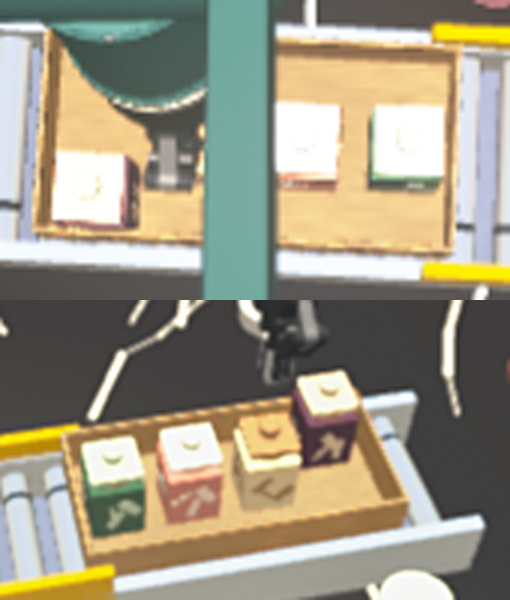

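All four jars stand upright in the carton; plum has been nudged against the -x wall. The knobs in the top crop are plum (92,183), rose (303,143) and green (408,140). I'll press the lids next.

```bash
python3 - <<'E'
from h import *
r=eyes.read_camera("top")
k=plane(r,np.array([(92,183),(303,143),(408,140)])/4+[180,135],139)[:,:2]; print(k)
q=tool(87.4,0)
chain(([620,80.4,150],q),([620,80.4,134],q))
E
```

```text
[[585.39381537 146.07423301]
 [611.12678501  13.00388833]
 [613.18800909 -53.42028287]]
[0.0, -0.0, 0.15, -0.001, -0.0, -0.0] rows 1.1
[0.0, -0.0, 0.053, 0.0, 0.0, 0.0] rows 0.4
```

Emit:
{"name": "play_rows", "arguments": {
  "moves": [
    [[0, 0, 0, 0.1, 0, 0, 0], [0, 0, 0, 0.16, 0, 0, 0], [0, 0, 0, 0.185, 0, 0, 0], [0, 0, 0, 0.195, 0, 0, 0], [0, 0, 0, 0.203, 0, 0, 0], [0, 0, 0, 0.21, 0, 0, 0], [0, 0, 0, 0.216, 0, 0, 0], [0, 0, 0, 0.216, 0, 0, 0]]
  ]
}}

```text
t: 23.58
tool_pos: [620.4, 80.2, 131.7]
orientation: [-3.139, -0.001, 1.525]
force: [-3.5, -1.1, 11.0]
gripper_width: 0.2
grasp_force: 5.4
```

Emit:
{"name": "play_rows", "arguments": {
  "moves": [
    [[0, 0, 0, 0.005, 0, 0, 0], [0, 0, 0, 0.01, 0, 0, 0], [0, 0, 0, 0.014, 0, 0, 0], [0, 0, 0, 0.014, 0, 0, 0]]
  ]
}}

```text
t: 23.92
tool_pos: [621.5, 80.2, 131.5]
orientation: [3.14, -0.001, 1.525]
force: [-10.5, -0.9, 35.7]
gripper_width: 0.1
grasp_force: 17.9
```

```bash
python3 - <<'E'
from h import *
o=monitor.get_obs(); print(o["tool_pos"],o["force"])
q=tool(87.4,0); p=o["tool_pos"]; u=[p[0],p[1],155]
chain((u,q),([586,148.5,155],q),([586,148.5,129],q))
E
```

```text
[621.52998488  80.18753429 131.50507076] [-10.52953035  -0.90748337  35.73389835]
[0.0, 0.0, -0.078, 0.0, -0.0, -0.0] rows 0.6
[0.222, -0.129, -0.0, 0.0, 0.0, 0.0] rows 1.8
[0.0, -0.0, 0.087, 0.0, 0.0, 0.0] rows 0.6
```

Cream is home: it stops at 131.5 mm under 36 N. Plum next.

Emit:
{"name": "play_rows", "arguments": {
  "moves": [
    [[0, 0, 0, -0.05, 0, 0, 0], [0, 0, 0, -0.12, 0, 0, 0], [0, 0.11, -0.06, -0.12, 0, 0, 0], [0, 0.221, -0.127, -0.12, 0, 0, 0], [0, 0.221, -0.127, -0.12, 0, 0, 0], [0, 0.221, -0.127, -0.12, 0, 0, 0]]
  ]
}}

```text
t: 24.42
tool_pos: [584.6, 150.0, 162.4]
orientation: [-3.139, -0.002, 1.527]
force: [-0.1, 0.6, 0.2]
gripper_width: -0.0
grasp_force: 0.0
```

```bash
python3 - <<'E'
from h import *
o=monitor.get_obs(); print(o["tool_pos"],o["force"])
w=eyes.read_camera("wrist"); cv2.imwrite("pics/w7.png",w["frame"][:,:,::-1])
r=eyes.read_camera("top"); im=r["frame"][:,:,::-1]; cv2.imwrite("pics/t7.png",im)
chain(([586,148,131],tool(87.4,0)))
P=np.array([[586,148,139.],[586,148,127]]); print(proj(w,P))
E
```

```text
[584.60334984 149.96333712 162.40814898] [-0.09014385  0.55429128  0.16158818]
[-0.001, 0.001, 0.104, -0.001, -0.0, -0.0] rows 0.7
[[258.65235126 231.81864367]
 [258.42522001 224.35032702]]
```

View pics/w7.png

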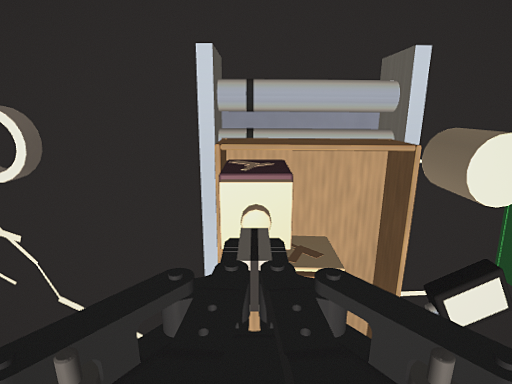

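The wrist view shows the plum knob centred near (256,220), just beyond the fingertips, so it lies a few mm further along +y than the top-camera estimate.

```bash
python3 - <<'E'
from h import *
w=eyes.read_camera("wrist"); k=plane(w,[(256,219.5)],139)[0]; print(k)
o=monitor.get_obs(); print(o["tool_pos"]); print(proj(w,[o["tool_pos"]]))
chain(([k[0],k[1],131],tool(87.4,0)))
E
```

```text
[586.06971518 153.82905702 139.        ]
[586.00529297 147.71353306 161.93803799]
[[256.58187663 246.78388181]]
[0.02, -0.0, 0.103, -0.001, -0.0, -0.0] rows 0.8
```

Emit:
{"name": "play_rows", "arguments": {
  "moves": [
    [[0, 0.016, 0, 0.03, 0, 0, 0], [0, 0.016, 0, 0.065, 0, 0, 0], [0, 0.016, 0, 0.08, 0, 0, 0], [0, 0.016, 0, 0.09, 0, 0, 0], [0, 0.016, 0, 0.1, 0, 0, 0], [0, 0.016, 0, 0.108, 0, 0, 0], [0, 0.016, 0, 0.114, 0, 0, 0], [0, 0.016, 0, 0.114, 0, 0, 0]]
  ]
}}

```text
t: 25.23
tool_pos: [586.0, 152.9, 130.8]
orientation: [-3.14, -0.001, 1.524]
force: [-6.4, -2.4, 26.4]
gripper_width: -0.3
grasp_force: 13.1
```

```bash
python3 - <<'E'
from h import *
o=monitor.get_obs(); print(o["tool_pos"],o["force"])
q=tool(87.4,0); p=o["tool_pos"]; u=[p[0],p[1],160]
chain((u,q),([615,12,160],q))
E
```

```text
[586.00845758 152.85416902 130.75266135] [-6.3722708  -2.38792244 26.43847935]
[0.0, -0.0, -0.097, -0.001, -0.0, -0.0] rows 0.7
[-0.465, 0.118, 0.0, 0.0, 0.0, 0.0] rows 3.4
```

Emit:
{"name": "play_rows", "arguments": {
  "moves": [
    [[0, 0, 0, -0.06, 0, 0, 0], [0, 0, 0, -0.12, 0, 0, 0], [0, -0.13, 0.03, -0.12, 0, 0, 0], [0, -0.26, 0.06, -0.12, 0, 0, 0], [0, -0.39, 0.09, -0.12, 0, 0, 0], [0, -0.465, 0.118, -0.12, 0, 0, 0], [0, -0.465, 0.118, -0.12, 0, 0, 0], [0, -0.465, 0.118, -0.12, 0, 0, 0]]
  ]
}}

```text
t: 25.9
tool_pos: [614.1, 10.6, 162.6]
orientation: [-3.137, -0.002, 1.521]
force: [0.2, 0.5, -0.4]
gripper_width: 0.2
grasp_force: 0.0
```

```bash
python3 - <<'E'
from h import *
w=eyes.read_camera("wrist"); f=w["frame"][:,:,::-1]; cv2.imwrite("pics/w8.png",f)
o=monitor.get_obs(); print(o["tool_pos"]); print(proj(w,[[615,12,139],[615,12,127]]))
chain(([615,12,131],tool(87.4,0)))
g=cv2.cvtColor(f,cv2.COLOR_BGR2GRAY)
c=cv2.HoughCircles(g[190:250,220:300],cv2.HOUGH_GRADIENT,1,20,param1=80,param2=10,minRadius=11,maxRadius=20); print(c)
print(g[200:240:4,256], g[214,230:284:4])
E
```

```text
[613.67157025  11.80386165 162.51344641]
[[257.58271866 226.22249327]
 [257.46182857 219.06600351]]
[0.001, 0.005, 0.105, -0.002, -0.001, -0.001] rows 0.8
[[[38.5 26.5 15.5]]]
[246 101 241 237 237 236 236  70  23  21] [237 237 237 237 188 237 237 237 237 236 237 208 236 236]
```

Emit:
{"name": "play_rows", "arguments": {
  "moves": [
    [[0, 0.012, 0.006, 0.03, 0, 0, 0], [0, 0.012, 0.006, 0.065, 0, 0, 0], [0, 0.012, 0.006, 0.08, 0, 0, 0], [0, 0.012, 0.006, 0.09, 0, 0, 0], [0, 0.012, 0.006, 0.1, 0, 0, 0], [0, 0.012, 0.006, 0.108, 0, 0, 0], [0, 0.012, 0.006, 0.115, 0, 0, 0], [0, 0.012, 0.006, 0.115, 0, 0, 0]]
  ]
}}

```text
t: 26.62
tool_pos: [616.3, 16.3, 131.1]
orientation: [-3.139, -0.002, 1.525]
force: [-6.5, 3.1, 18.6]
gripper_width: 0.3
grasp_force: 9.5
```

```bash
python3 - <<'E'
from h import *
o=monitor.get_obs(); print(o["tool_pos"],o["force"])
q=tool(87.4,0); p=o["tool_pos"]; u=[p[0],p[1],160]
chain((u,q),([614,-54.5,160],q))
E
```

```text
[616.27138414  16.28083544 131.07746072] [-6.49452403  3.11278883 18.5659787 ]
[0.0, -0.0, -0.096, -0.001, -0.001, -0.0] rows 0.7
[-0.236, 0.003, 0.0, 0.0, 0.0, 0.0] rows 1.7
```

Emit:
{"name": "play_rows", "arguments": {
  "moves": [
    [[0, 0, 0, -0.06, 0, 0, 0], [0, 0, 0, -0.12, 0, 0, 0], [0, -0.13, 0, -0.12, 0, 0, 0], [0, -0.236, 0, -0.12, 0, 0, 0], [0, -0.236, 0, -0.12, 0, 0, 0], [0, -0.236, 0, -0.12, 0, 0, 0]]
  ]
}}

```text
t: 27.12
tool_pos: [612.9, -56.7, 164.4]
orientation: [-3.138, -0.001, 1.522]
force: [0.2, 0.3, 0.2]
gripper_width: 0.2
grasp_force: 0.0
```

```bash
python3 - <<'E'
from h import *
w=eyes.read_camera("wrist"); f=w["frame"][:,:,::-1]; cv2.imwrite("pics/w9.png",f)
o=monitor.get_obs(); print(o["tool_pos"])
g=cv2.cvtColor(f,cv2.COLOR_BGR2GRAY)
c=cv2.HoughCircles(g[190:250,220:300],cv2.HOUGH_GRADIENT,1,20,param1=80,param2=10,minRadius=11,maxRadius=20); print(c)
k=plane(w,[c[0,0,:2]+[220,190]],139)[0]; print(k)
chain(([k[0],k[1]-1,131],tool(87.4,0)))
E
```

```text
[612.72871588 -55.52832466 164.24653295]
[[[39.5 26.5 14.5]]]
[615.14951569 -50.17952975 139.        ]
[0.015, 0.008, 0.111, -0.001, -0.001, -0.001] rows 0.8
```

Emit:
{"name": "play_rows", "arguments": {
  "moves": [
    [[0, 0.013, 0.007, 0.035, 0, 0, 0], [0, 0.013, 0.007, 0.07, 0, 0, 0], [0, 0.013, 0.007, 0.085, 0, 0, 0], [0, 0.013, 0.007, 0.095, 0, 0, 0], [0, 0.013, 0.007, 0.105, 0, 0, 0], [0, 0.013, 0.007, 0.115, 0, 0, 0], [0, 0.013, 0.007, 0.123, 0, 0, 0], [0, 0.013, 0.007, 0.123, 0, 0, 0]]
  ]
}}

```text
t: 27.83
tool_pos: [615.6, -51.1, 130.9]
orientation: [-3.14, -0.001, 1.525]
force: [-6.4, 2.1, 23.5]
gripper_width: 0.3
grasp_force: 11.7
```

```bash
python3 - <<'E'
from h import *
o=monitor.get_obs(); print(o["tool_pos"],o["force"])
E
```

```text
[615.60918774 -51.1264618  130.8676646 ] [-6.43694341  2.14118897 23.51436582]
```

Emit:
{"name": "play_rows", "arguments": {
  "moves": [
    [[0, 0, 0, -0.06, 0, 0, 0], [0, 0, 0, -0.15, 0, 0, 0], [0, 0, 0, -0.27, 0, 0, 0], [0, 0, 0, -0.35, 0, 0, 0], [0, 0, 0, -0.35, 0, 0, 0]]
  ]
}}

```text
t: 28.25
tool_pos: [619.0, -52.2, 238.4]
orientation: [3.135, 0.001, 1.525]
force: [0.2, -0.5, 0.5]
gripper_width: -0.0
grasp_force: 0.0
```

```bash
python3 - <<'E'
from h import *
o=monitor.get_obs(); print(o["tool_pos"],o["force"])
# start of push: 30 mm beyond the +y end wall
e=C+(140+35)*Y; q=tool(87.4,0); u=[o["tool_pos"][0],o["tool_pos"][1],230]
chain(([*e,230],q),([*e,78],q)); print(e)
E
```

```text
[619.03313564 -52.17712079 238.44476538] [ 0.1928864  -0.51897151  0.49561161]
[0.93, -0.013, 0.028, 0.002, 0.0, -0.0] rows 6.7
[0.0, -0.0, 0.507, 0.0, 0.0, 0.0] rows 3.6
[627.975 226.825]
```

Emit:
{"name": "play_rows", "arguments": {
  "moves": [
    [[0, 0.13, 0, 0, 0, 0, 0], [0, 0.26, 0, 0, 0, 0, 0], [0, 0.39, 0, 0, 0, 0, 0], [0, 0.52, 0, 0, 0, 0, 0], [0, 0.65, -0.01, 0.01, 0, 0, 0], [0, 0.78, -0.013, 0.02, 0, 0, 0], [0, 0.9, -0.013, 0.028, 0, 0, 0], [0, 0.93, -0.013, 0.028, 0, 0, 0]]
  ]
}}

```text
t: 28.92
tool_pos: [623.4, 232.8, 223.0]
orientation: [-3.136, -0.003, 1.528]
force: [0.2, -0.6, 0.5]
gripper_width: -0.1
grasp_force: 0.0
```

Emit:
{"name": "play_rows", "arguments": {
  "moves": [
    [[0, 0, 0, 0, 0, 0, 0], [0, 0, 0, 0.12, 0, 0, 0], [0, 0, 0, 0.24, 0, 0, 0], [0, 0, 0, 0.36, 0, 0, 0], [0, 0, 0, 0.46, 0, 0, 0], [0, 0, 0, 0.5, 0, 0, 0], [0, 0, 0, 0.505, 0, 0, 0]]
  ]
}}

```text
t: 29.5
tool_pos: [621.5, 225.4, 69.7]
orientation: [-3.131, 0.001, 1.523]
force: [-0.2, 0.2, 0.3]
gripper_width: -0.2
grasp_force: 0.0
```

```bash
python3 - <<'E'
from h import *
o=monitor.get_obs(); print(o["tool_pos"],o["force"])
w=eyes.read_camera("wrist"); r=eyes.read_camera("top"); cv2.imwrite("pics/t10.png",r["frame"][:,:,::-1])
# carton colour extent in the top view (wood hue), along the track at rim row band
im=r["frame"][:,:,::-1]; h=cv2.cvtColor(im,cv2.COLOR_BGR2HSV)
m=cv2.inRange(h,(8,60,60),(22,255,255)); sub=m[150:192]; cols=np.where((sub>0).sum(0)>15)[0]; print(cols.min(),cols.max(),cols)
q=tool(87.4,0); e=C+(140+35)*Y; f=e-290*Y
chain(([*e,78],q),([*f,78],q))
E
```

```text
[621.47152219 225.39284632  69.70861882] [-0.22611996  0.18550275  0.29633114]
190 392 [190 191 192 193 194 195 196 197 198 199 200 201 202 203 204 205 206 207
 208 209 210 211 212 213 214 215 216 217 218 219 220 221 222 223 224 225
 226 227 228 229 230 231 232 233 234 235 236 237 238 239 240 241 242 243
 244 245 246 247 248 249 250 251 252 253 254 255 256 257 258 259 260 261
 262 263 264 265 266 267 268 269 270 271 272 273 274 275 276 277 278 279
 280 281 282 283 284 285 286 287 288 289 290 291 292 293 294 380 381 382
 383 384 385 386 387 391 392]
[0.001, 0.012, -0.015, -0.001, -0.0, -0.001] rows 0.1
[-0.967, 0.0, 0.0, 0.0, 0.0, 0.0] rows 7.0
```

The carton hasn't moved (columns 190–294). Pushing gently along the track.

Emit:
{"name": "play_rows", "arguments": {
  "moves": [
    [[0, -0.02, 0.012, -0.01, 0, 0, 0], [0, -0.04, 0.012, -0.01, 0, 0, 0], [0, -0.055, 0.012, -0.01, 0, 0, 0], [0, -0.07, 0.012, -0.01, 0, 0, 0], [0, -0.09, 0.012, -0.01, 0, 0, 0], [0, -0.112, 0.012, -0.01, 0, 0, 0], [0, -0.134, 0.012, -0.01, 0, 0, 0], [0, -0.15, 0.012, -0.01, 0, 0, 0]]
  ]
}}

```text
t: 30.27
tool_pos: [625.8, 182.1, 76.4]
orientation: [-3.139, -0.002, 1.524]
force: [-0.1, 3.5, 1.5]
gripper_width: 0.2
grasp_force: 1.4
```

```bash
cat > chk.py <<'E'
from h import *
o=monitor.get_obs(); print(o["tool_pos"].round(1),o["force"].round(1))
r=eyes.read_camera("top"); im=r["frame"][:,:,::-1]; h=cv2.cvtColor(im,cv2.COLOR_BGR2HSV)
m=cv2.inRange(h,(8,60,60),(22,255,255)); c=np.where((m[150:192]>0).sum(0)>15)[0]; c=c[c<378]; print(c.min(),c.max())
p=plane(r,[(c.min(),172),(c.max()+1,172)],97)[:,:2]; print("rim y",p[:,1].round(1))
cv2.imwrite("pics/chk.png",im)
E
python3 chk.py
```

```text
[625.8 182.1  76.4] [-0.1  3.5  1.5]
197 301
rim y [ 169.2 -109.3]
```

Emit:
{"name": "play_rows", "arguments": {
  "moves": [
    [[0, -0.015, 0, 0, 0, 0, 0], [0, -0.035, 0, 0, 0, 0, 0], [0, -0.06, 0, 0, 0, 0, 0], [0, -0.09, 0, 0, 0, 0, 0], [0, -0.12, 0, 0, 0, 0, 0], [0, -0.15, 0, 0, 0, 0, 0], [0, -0.18, 0, 0, 0, 0, 0], [0, -0.21, 0, 0, 0, 0, 0]]
  ]
}}

```text
t: 30.98
tool_pos: [622.4, 118.5, 76.0]
orientation: [-3.138, -0.001, 1.524]
force: [-1.4, 3.4, 3.0]
gripper_width: 0.2
grasp_force: 1.9
```

Emit:
{"name": "play_rows", "arguments": {
  "moves": [
    [[0, -0.03, 0, 0, 0, 0, 0], [0, -0.06, 0, 0, 0, 0, 0], [0, -0.09, 0, 0, 0, 0, 0], [0, -0.12, 0, 0, 0, 0, 0], [0, -0.15, 0, 0, 0, 0, 0], [0, -0.18, 0, 0, 0, 0, 0], [0, -0.205, 0, 0, 0, 0, 0], [0, -0.22, 0, 0, 0, 0, 0]]
  ]
}}

```text
t: 31.65
tool_pos: [619.3, 52.3, 75.7]
orientation: [-3.137, -0.001, 1.524]
force: [0.9, 2.4, 1.9]
gripper_width: 0.1
grasp_force: 1.4
```

```bash
python3 chk.py
```

```text
[619.3  52.3  75.7] [0.9 2.4 1.9]
247 350
rim y [  36.5 -239.9]
```

Another 110 mm or so remains, with a slow finish.

Emit:
{"name": "play_rows", "arguments": {
  "moves": [
    [[0, -0.02, 0, 0, 0, 0, 0], [0, -0.045, 0, 0, 0, 0, 0], [0, -0.075, 0, 0, 0, 0, 0], [0, -0.105, 0, 0, 0, 0, 0], [0, -0.135, 0, 0, 0, 0, 0], [0, -0.165, 0, 0, 0, 0, 0], [0, -0.19, 0, 0, 0, 0, 0], [0, -0.21, 0, 0, 0, 0, 0]]
  ]
}}

```text
t: 32.37
tool_pos: [616.3, -10.5, 75.6]
orientation: [-3.137, -0.001, 1.524]
force: [-0.2, 3.1, -0.1]
gripper_width: -0.1
grasp_force: 1.5
```

Emit:
{"name": "play_rows", "arguments": {
  "moves": [
    [[0, -0.015, 0, 0, 0, 0, 0], [0, -0.03, 0, 0, 0, 0, 0], [0, -0.045, 0, 0, 0, 0, 0], [0, -0.06, 0, 0, 0, 0, 0], [0, -0.07, 0, 0, 0, 0, 0], [0, -0.08, 0, 0, 0, 0, 0], [0, -0.09, 0, 0, 0, 0, 0], [0, -0.1, 0, 0, 0, 0, 0]]
  ]
}}

```text
t: 33.03
tool_pos: [614.9, -39.4, 75.7]
orientation: [-3.137, -0.001, 1.525]
force: [-1.2, 3.3, -0.9]
gripper_width: -0.4
grasp_force: 1.1
```

```bash
python3 chk.py
```

```text
[614.9 -39.4  75.7] [-1.2  3.3 -0.9]
326 377
rim y [-173.1 -312.5]
```

Emit:
{"name": "play_rows", "arguments": {
  "moves": [
    [[0, -0.01, 0, 0, 0, 0, 0], [0, -0.02, 0, 0, 0, 0, 0], [0, -0.03, 0, 0, 0, 0, 0], [0, -0.04, 0, 0, 0, 0, 0], [0, -0.048, 0, 0, 0, 0, 0], [0, -0.056, 0, 0, 0, 0, 0], [0, -0.062, 0, 0, 0, 0, 0], [0, -0.068, 0, 0, 0, 0, 0]]
  ]
}}

```text
t: 33.75
tool_pos: [614.3, -58.3, 75.8]
orientation: [-3.138, -0.004, 1.523]
force: [1.3, 13.5, 0.7]
gripper_width: -0.1
grasp_force: 6.8
```

Emit:
{"name": "play_rows", "arguments": {
  "moves": [
    [[0, -0.006, 0, 0, 0, 0, 0], [0, -0.012, 0, 0, 0, 0, 0], [0, -0.018, 0, 0, 0, 0, 0], [0, -0.024, 0, 0, 0, 0, 0], [0, -0.024, 0, 0, 0, 0, 0]]
  ]
}}

```text
t: 34.17
tool_pos: [614.3, -58.4, 75.9]
orientation: [-3.138, -0.014, 1.522]
force: [3.6, 32.4, 3.4]
gripper_width: 0.2
grasp_force: 16.6
```

The carton is home: 32 N against a hard stop at the expected spot. I'll back off, rise and check.

Emit:
{"name": "play_rows", "arguments": {
  "moves": [
    [[0, 0.04, 0, 0, 0, 0, 0], [0, 0.08, 0, 0, 0, 0, 0], [0, 0.15, 0, 0, 0, 0, 0], [0, 0.25, 0, -0.05, 0, 0, 0], [0, 0.35, 0, -0.15, 0, 0, 0], [0, 0.4, 0, -0.27, 0, 0, 0], [0, 0.45, 0, -0.4, 0, 0, 0], [0, 0.45, 0, -0.5, 0, 0, 0]]
  ]
}}

```text
t: 34.83
tool_pos: [621.6, 70.3, 229.0]
orientation: [-3.141, -0.002, 1.527]
force: [1.0, 0.7, 1.0]
gripper_width: 0.0
grasp_force: 0.0
```

Emit:
{"name": "play_rows", "arguments": {
  "moves": [
    [[0, 0.12, -0.05, -0.05, 0, 0, 0], [0, 0.24, -0.1, -0.05, 0, 0, 0], [0, 0.36, -0.15, -0.05, 0, 0, 0], [0, 0.45, -0.2, -0.05, 0, 0, 0], [0, 0.45, -0.2, -0.05, 0, 0, 0], [0, 0.45, -0.2, -0.05, 0, 0, 0]]
  ]
}}

```text
t: 35.33
tool_pos: [566.6, 206.5, 241.6]
orientation: [-3.139, -0.0, 1.527]
force: [0.6, -0.0, 0.8]
gripper_width: 0.0
grasp_force: 0.0
```

```bash
python3 - <<'E'
from h import *
print(monitor.get_obs()["tool_pos"])
r=eyes.read_camera("top"); im=r["frame"][:,:,::-1]; cv2.imwrite("pics/end.png",im)
h=cv2.cvtColor(im,cv2.COLOR_BGR2HSV)
wood=cv2.inRange(h,(8,60,60),(17,255,255))[145:205,270:400]
c=np.where((wood>0).sum(0)>12)[0]+270; print(c.min(),c.max())
e=plane(r,[(c.min(),172)],97)[0]; print("+y rim",e)
# home carton centre and expected lid centres (z=119 pressed) in track frame
X=np.array([Y[1],-Y[0]]); H=C-262*Y
for nm,box in(("top",(268,145,400,205)),):
    x0,y0,x1,y1=box; m=cv2.inRange(h[y0:y1,x0:x1],(0,0,190),(179,90,255))
    for k in cv2.findContours(m,0,1)[0]:
        if cv2.contourArea(k)>80:
            b=cv2.minAreaRect(k); p=plane(r,[np.array(b[0])+[x0,y0]],119)[0,:2]-H
            print(np.round(b[1],1),round(b[2]),"carton x,y",round(p@X,1),round(p@Y,1))
E
```

```text
[566.57160443 206.48080221 241.56662476]
286 391
+y rim [614.997632   -66.81090204  97.        ]
[18. 17.] 90 carton x,y -40.5 100.6
[17. 16.] 90 carton x,y 1.9 -102.9
[18. 18.] 90 carton x,y -2.7 -34.7
[18. 17.] 0 carton x,y -2.2 35.7
[ 9.  40.2] 2 carton x,y 3.7 158.0
[17. 56.] 0 carton x,y -15.1 168.8
```

The four lids are still square from above and in place, and the carton rim is at the home position.

```bash
python3 -c "
from rig import env; print(env.sign_off())"
```

```text
the job is handed in; nothing more can be done
None
```

I stood all four jars in the carton, pressed each lid to its stop, pushed the carton home against the bay stop and handed the job in; the hand-in returned no verdict.

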